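Seat the turning prism of the alignment laser in its three-point mount

TASK

Take the glass prism by its two ends from the blue mat and set it down gently on the three brass balls of the tilted mount, with its mirrored slope facing away from the pair of stop screws. Then ease it home with light pushes until it bears on both rear stop screws and on the side stop screw as well as on all three balls, so that it cannot rock, and let go of it there. It is glass: never force it against the mount.

Things in the scene. Friction and masses are not known exactly. Their poses are not given: they have to be found in the camera images.
- prism: Loose optic, 0.32 kg +-15%: black steel carrier 60 (x) x 56 (y) x 14 (z) mm, upright sides, under a bluish glass prism 46 mm wide in y (x -24 to 24, z 14 to 48). Origin: centre of the carrier's underside, z up, +x to its upright rear. The glass front is a mirrored slope from z 22 at x -24 up to the flat top, x 4 to 24, z 48 mm. Friction about 0.6 +-15%: on the tilted table it stays where put.
- prism_grip (a point): Point inside the glass to hold it at, x 8, y 0, z 36 mm in the prism's frame; close the fingers along the prism's y on the flat glass ends (46 mm apart). Fingertips 17 mm above the underside stay clear of the stop screws.
- prism_top (a point): Point on the prism's flat top, x 14, y 0, z 48 mm in the prism's frame.
- mount: The mount: level dark steel foot, 110 x 104 mm, fixed to the bench, with a column carrying the tilted table. Origin: centre of its underside; z up. Contacts between optic and mount adding up to more than 25 N (its weight and a push of about 15 N) count as forcing it; 8 to 12 N of push is enough to seat it.
- table: Tilted aluminium table of the mount, 112 (x) x 110 (y) mm. Origin: centre of its top face, z square to it; +x and +y run downhill (11 degrees in all). Three brass balls at (x, y) (-20, 18), (-20, -18), (22, 0), tops at z 10 mm, carry the optic's underside parallel to the table. Seated optic: axes along the table's, origin at (0, 0, 10) mm, +-3 mm in x and y, up to 0.12 rad of yaw.
- rear_stops (a point): Nominal middle between the noses of the two rear stop screws, x 30, y 0, z 17 mm on the table. Polished steel (friction 0.25), nose radius 4, at y 17 and -17, pointing to -x at the carrier's rear face. Each is set up to 2 mm in or out of nominal, anew every time and not reported: feel for it. They do not yield. Their post starts at x 43 and is 22 mm high, heads 24.
- side_stop (a point): Nominal nose of the side stop screw (like the rear ones), x 0, y 28, z 17 mm on the table, pointing to -y at the carrier's side face; also set up to 2 mm in or out, not reported. Its post starts at y 42, is 22 mm high, heads 24. The table's -x and -y sides are open for pushing at the carrier, which slides at 1 to 3 N.
- mat: Blue cloth mat, 110 x 100 x 4 mm, fixed on the bench; the optic stands on it at the start. Origin: centre of its underside.
Not all that is in view belongs to the job. Leave any green or red look-alike of the prism alone.

How it is judged:
By the outcome, as a careful person would: the job done as asked, in the order asked, and still so for the second after the job is handed in, with the robot touching nothing.
It also fails if it takes over 72 s, if anything falls off the work surface, if the arm or the gripper's body presses on something with over 40 N, if the wrist force passes 120 N, or if a joint passes its speed limit or range.

ROBOT

A 6-joint arm with a two-finger parallel gripper is mounted at the origin on a cart in front of the work surface, level with it; the furniture and walls round the work are solid. World frame = base frame: x ahead of the robot, y to its left, z up, the work surface at z = 0. Lengths are in m, angles in degrees, forces in N, time in s.
With the tool pointing down it reaches from about 0.375 to 0.9 m from the base axis. Payload 3.1 kg.
Tool frame: the origin (TCP) lies on the centre line of the jaws, within the pads' length; the fingertips stand 17 mm ahead of it and the grasp point (between the pads) lies 2 mm behind it; z points along the fingers, y is the line along which they close (so a half turn about z gives the same grasp; the last joint's range is limited). The gripper opens to 87 mm and grips with 3 to 60 N. Pads are 19 mm wide; open, the fingers measure 117 mm over their backs; the gripper's body (75 mm by 190 mm) begins 51 mm behind the grasp point.
Start: joints at [55.262, 30.224, 82.088, -0, 67.689, -10.227], TCP at [0.259, 0.569, 0.24] pointing down, gripper open.
Joint ranges: [-176.69, 176.69], [-43.24, 126.21], [12.49, 139.97], [-82, 262], [0, 151.66], [-163.58, 163.58]. Speed limits (degrees/s): [159.86, 159.86, 180, 180, 180, 180].

INTERFACE

Orientations are given as a 3x3 rotation matrix whose columns are the frame's x, y, z axes.
In Python, from rig import bot, imaging, finder gives the robot as it stands. The module is installed in compiled form; this text tells all that it offers.
- The arm moves only by the tool play_rows, never from a script. Its argument "motion" is a list that holds one entry, the list of rows, each a list of 6 numbers: the shift along the tool's x, y, z in fractions of the full range, 1 being 80 cm, then the turn, a rotation vector about the tool's x, y, z in a scale on which 1.0 is 180 degrees. In form: [[[dx, dy, dz, wx, wy, wz], ...]]. A call has 1 to 8 rows; each row is the pose to reach, as a shift and turn from the pose commanded when the call began, along the tool's axes at that moment; what a row does not reach only later rows make up. A row lasts 1/12 s, in which the tool goes at most 41.7 mm and 7.16 degrees, less where a joint would pass 70% of its speed; a pose out of reach is approached as far as the arm can. Shift and turn numbers lie between -1 and 1, and a call with a number outside is refused. A call with a gripper value outside its range is refused whole. "fingers" is the finger opening in m, from 0 to 0.087, set as the call begins (left out, the last holds). The fingers move at their own pace and stop on an object; the grip force is fixed at half the most. Time passes only in rows, so rows that repeat a pose let the fingers close. It gives the time, the measured TCP pose, the force, the opening and the grip force at its end, in the units of the state.
- bot.read_state(): the state, without advancing time (a new reading comes with each control period).
- imaging.capture(name): name is "side" or "top"; returns a dict with "frame" (420x560x3 uint8, red, green, blue), "camera_matrix" (3x3 intrinsics, pixels), "R" (3x3) and "t" (3): a world point X has camera coordinates R X + t. Camera axes: x right, y down, z forward; pixel columns grow to the right and rows downward; lengths in m; the calibration is good to about 2 mm. A picture is of the moment at which its call begins. There is no depth.
- bot.hand_in(): hands the job in; it is judged then, once.
Trained networks look in the newest picture that a camera, given by its name, has taken for a name from the list of things; names that differ only in an ending like _2 or _b are one class to them, and where a whole thing is asked for, a point or a joint stands for the part that bears it (a point fixed in the world has none). Each returns a list of dicts, best first, with "confidence" (0 to 1); they miss things now and then, are a little off and sometimes report something else, mostly with a low value. They report only what shows in the picture. A call takes as long as a camera call. They do not tell look-alikes from the thing itself.
- finder.recognise(camera, name): "at" ([x, y, z] in m, in world coordinates, good to about 4 mm: the middle of the surface that is visible of it).
- finder.outline_of(camera, name): "pixels" (420x560 bool, what is visible of it).
The state is a dict: "time_s": time; "joint_positions": joint angles; "qvel": joint speeds; "tau": joint torques, N m; "position": TCP position; "tcp_rot": TCP orientation; "force": force on the tool from outside, world axes, zero at the start; "moment": the same for the moment, N m; "opening": opening from 0.0 (shut) to 1.0 (fully open); "grasp_force": force on a finger pad.
Only numpy, scipy, OpenCV 4.12 (cv2) and the standard library are available. Lean on these libraries where they do the work, as an engineer would, in place of code of your own. Each camera call takes 0.05 s, during which the arm holds its last target. There are 200 camera calls.

## Working session

There is one attempt and no reset: what is moved stays moved. The work goes in short steps, Python scripts to look and compute and a tool call to move; the robot and the scene stay as the last step left them, time stands still between calls to the robot, and variables do not carry over. Pictures are saved under pics/ and viewed, at most 10 in all, crops included, and the job is handed in when it is done.

Besides the shell and the picture viewer there is one more tool, called as name(argument=value, ...) on one line, values as JSON. play_rows: Moves the arm, as the interface text tells. Its arguments: {"type":"object","properties":{"motion":{"type":"array"},"fingers":{"type":"number"}},"required":["motion"]}

```bash
ls; mkdir -p pics
python3 - <<'E'
from rig import bot, imaging, finder
import cv2,numpy as np
s=bot.read_state();print({k:np.round(v,3).tolist() for k,v in s.items()})
for c in("side","top"):
    d=imaging.capture(c);cv2.imwrite(f"pics/{c}0.png",d["frame"][...,::-1])
    print(c,d["camera_matrix"].tolist(),d["R"].round(4).tolist(),d["t"].round(4).tolist())
    for n in("prism","mount","table","rear_stops","side_stop","mat","prism_grip","prism_top"):
        print(n,[(np.round(r["at"],4).tolist(),round(r["confidence"],2)) for r in finder.recognise(c,n)[:3]])
E
```

```text
pics
{'time_s': 0.0, 'joint_positions': [55.262, 30.279, 82.157, -0.0, 67.69, -10.226], 'qvel': [-0.012, -0.028, 0.084, 0.056, -0.069, 0.027], 'tau': [-0.001, -44.004, -17.66, 0.063, 0.058, -0.0], 'position': [0.259, 0.568, 0.239], 'tcp_rot': [[-0.91, 0.415, -0.001], [0.415, 0.91, -0.002], [0.0, -0.002, -1.0]], 'force': [0.375, 0.287, -0.301], 'moment': [-0.043, 0.028, 0.009], 'grasp_force': 0.0, 'opening': 1.0}
side [[447.4451895105901, 0.0, 279.8160052040822], [0.0, 447.4451895105901, 206.59486620953192], [0.0, 0.0, 1.0]] [[0.9417, -0.3363, 0.0068], [-0.1952, -0.563, -0.8031], [0.2739, 0.755, -0.5959]] [-0.5214, 0.1471, 0.8017]
prism [([0.6235, -0.1012, 0.0269], 0.7), ([0.4394, -0.1409, 0.0288], 0.63), ([0.6439, 0.0779, 0.0299], 0.62)]
mount [([0.613, -0.2776, 0.0603], 0.78)]
table [([0.6202, -0.2716, 0.0637], 0.57)]
rear_stops [([0.622, -0.2684, 0.0611], 0.89), ([0.6115, -0.2789, 0.0587], 0.57)]
side_stop [([0.6201, -0.2726, 0.0628], 0.63)]
mat [([0.6156, 0.0772, 0.0039], 0.67), ([0.6199, -0.2697, 0.0648], 0.3)]
prism_grip [([0.6463, 0.0802, 0.0333], 0.82), ([0.4385, -0.146, 0.029
[... 231 characters left out ...]
346, 214.35764073479103], [0.0, 0.0, 1.0]] [[0.0126, -0.9998, -0.0133], [-0.9893, -0.0105, -0.1452], [0.145, 0.015, -0.9893]] [-0.0487, 0.5597, 0.8458]
prism [([0.6267, -0.0819, 0.0351], 0.95), ([0.4374, -0.1278, 0.0349], 0.6), ([0.6393, 0.0914, 0.0446], 0.57)]
mount [([0.6204, -0.258, 0.0591], 0.79)]
table [([0.623, -0.2613, 0.0593], 0.9)]
rear_stops [([0.6234, -0.2674, 0.0614], 0.8)]
side_stop [([0.6215, -0.2636, 0.0577], 0.95)]
mat [([0.6264, 0.1102, 0.0034], 0.62)]
prism_grip [([0.4375, -0.128, 0.034], 0.83), ([0.6469, 0.0935, 0.0396], 0.71), ([0.6326, -0.08, 0.0393], 0.69)]
prism_top [([0.6455, 0.0943, 0.0416], 0.88), ([0.4395, -0.1279, 0.0389], 0.74), ([0.6268, -0.0805, 0.0337], 0.67)]
```

View images.

View pics/side0.png

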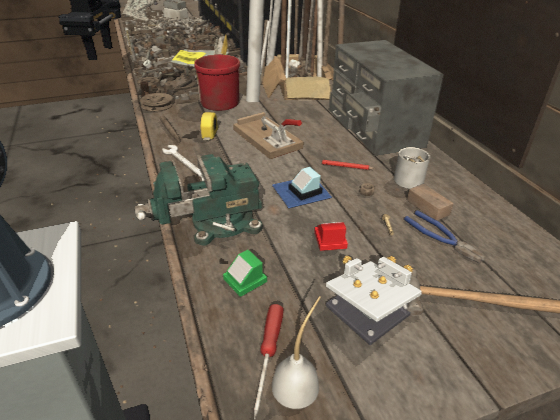

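View pics/top0.png

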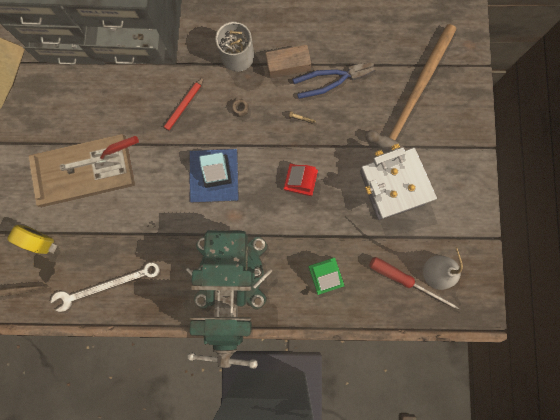

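Run:
```python
import cv2,numpy as np
t=cv2.imread("pics/top0.png");s=cv2.imread("pics/side0.png")
f=lambda im,x,y,w,h:cv2.resize(im[y:y+h,x:x+w],(400,300),interpolation=cv2.INTER_CUBIC)
cv2.imwrite("pics/m1.png",np.vstack([np.hstack([f(t,174,138,80,60),f(s,267,155,80,60)]),np.hstack([f(t,350,142,100,75),f(s,320,250,112,84)])]))
```

```text
(no output)
```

View pics/m1.png

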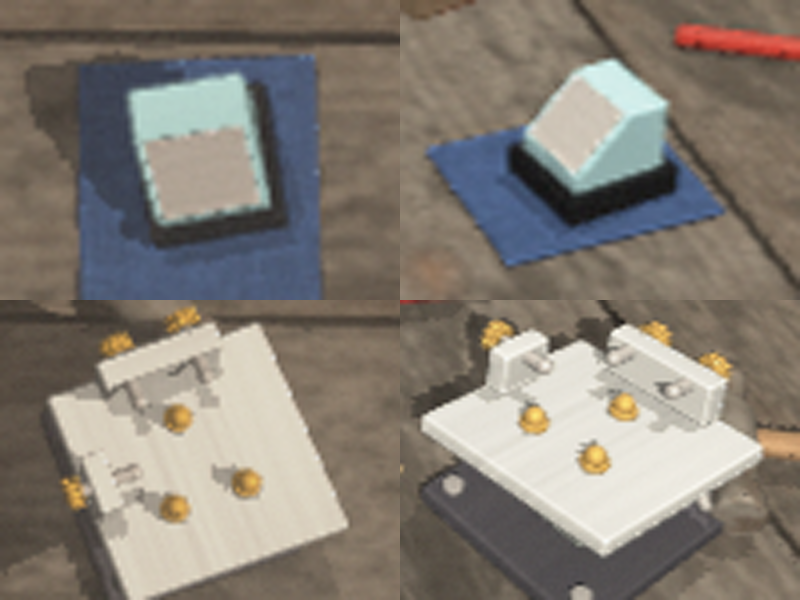

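The target is the bluish prism on the blue mat (top 214,168; side 307,182). The others are red (top 301,178) and green (top 327,275), so I leave them alone. The crop confirms a bluish prism on a black carrier, with its slope towards the robot. In the top view the mount's rear stops are at the upper left and the side stop is at the left.

```bash
cat > cam.py <<'E'
import numpy as np, json
from scipy.spatial.transform import Rotation as Rn
from scipy.optimize import least_squares
from rig import bot, imaging, finder
def proj(d,X,dt=0):
    c=np.atleast_2d(X)@d["R"].T+d["t"]+dt; p=c@d["camera_matrix"].T
    return p[:,:2]/p[:,2:]
E
cat > fit.py <<'E'
from cam import *
D={c:imaging.capture(c) for c in("top","side")}
def px(l,s,o): return [((np.array(p)+.5)/s-.5+o,np.array(q)/1e3) for p,q in l]
P={"top":px([((130,90),(24,23,48)),((240,75),(24,-23,48)),((155,222),(-24,23,22)),((270,207),(-24,-23,22)),((260,82),(30,-28,14)),((286,217),(-30,-28,14))],5,(174,138)),
"side":px([((213,60),(24,23,48)),((268,100),(24,-23,48)),((180,73),(4,23,48)),((228,110),(4,-23,48)),((112,150),(-30,28,14)),((172,200),(-30,-28,14)),((277,172),(30,-28,14)),((175,225),(-30,-28,0)),((276,190),(30,-28,0))],5,(267,155))}
T={"top":px([((178,118),(22,0,5)),((247,183),(-20,-18,5)),((175,208),(-20,18,5)),((50,101),(56,55,0)),((262,24),(56,-55,0)),((348,225),(-56,-55,0))],4,(350,142)),
"side":px([((223,105),(22,0,5)),((135,118),(-20,18,5)),((194,158),(-20,-18,5)),((22,121),(-56,55,0)),((183,39),(56,55,0)),((361,150),(56,-55,0)),((205,246),(-56,-55,0))],400/112,(320,250))}
def poses(v):
    return Rn.from_euler("Z",v[2]),np.r_[v[:2],.004],Rn.from_euler("ZYX",v[6:9]),v[3:6]
def res(v,full=False):
    Rp,tp,Rt,tt=poses(v);r={}
    for i,c in enumerate(D):
        dt=v[9+3*i:12+3*i]
        for nm,S,R_,t_ in(("P",P,Rp,tp),("T",T,Rt,tt)):
            r[nm+c]=proj(D[c],R_.apply([q for _,q in S[c]])+t_,dt)-[p for p,_ in S[c]]
    if full:return r
    tilt=np.degrees(np.arccos(Rt.as_matrix()[2,2]))
    return np.r_[np.concatenate([a.ravel() for a in r.values()]),v[9:]/.0015,(tilt-11)/.3]
v0=np.r_[.645,.088,.19,.62,-.265,.06,.36,.1,-.1,np.zeros(6)]
s=least_squares(res,v0,loss="soft_l1");v=s.x
Rp,tp,Rt,tt=poses(v)
for k,a in res(v,1).items():print(k,a.round(1).tolist())
print("prism",v[:3].round(4),np.degrees(v[2]),"table",v[3:6].round(4),np.degrees(v[6:9]).round(2),"dt",(v[9:]*1e3).round(2))
Rm=Rt.as_matrix();print(Rm.round(4).tolist())
np.savez("fit.npz",v=v,Rt=Rm,tt=tt)
E
python3 fit.py
```

```text
Ptop [[-0.6, 0.5], [0.3, -0.3], [0.3, 0.3], [-0.3, -0.5], [0.6, -0.3], [-0.1, 0.8]]
Ttop [[0.2, 0.2], [0.0, 0.1], [0.0, 0.2], [-0.7, -0.4], [-0.5, -0.3], [0.4, 0.7]]
Pside [[0.1, -0.7], [0.2, 0.5], [-0.5, -1.1], [0.8, 0.8], [-0.8, -1.4], [-0.1, 0.5], [0.8, -1.2], [-0.9, 0.6], [0.7, 0.2]]
Tside [[0.3, 0.7], [-0.1, 0.6], [0.2, 0.2], [-0.2, -1.1], [-0.6, 0.7], [1.1, -0.4], [-0.1, -0.7]]
prism [0.653  0.0977 0.1828] 10.470933767445612 table [ 0.6227 -0.2675  0.0554] [18.31  8.16 -7.32] dt [ 0.28 -1.08 -0.01 -1.15  0.64  0.39]
[[0.9398, -0.3288, 0.0936], [0.311, 0.936, 0.1651], [-0.1419, -0.1261, 0.9818]]
```

```bash
cat > go.py <<'E'
from cam import *
f=np.load("fit.npz");v,Rt,tt=f["v"],f["Rt"],f["tt"]
def prismT(v=v): return Rn.from_euler("Z",v[2]).as_matrix(),np.r_[v[:2],.004]
FLIP=np.diag([-1.,1,-1])
def rel(Rg,pg):
    s=bot.read_state();R=np.array(s["tcp_rot"]);p=np.array(s["position"])
    print("t",round(s["time_s"],2),"p",p.round(4),"F",np.round(s["force"],2),"open",round(s["opening"],3),"gf",s["grasp_force"])
    print("shift",(R.T@(pg-p)).round(4),"turn",np.degrees(Rn.from_matrix(R.T@Rg).as_rotvec()).round(2))
E
python3 - <<'E'
from go import *
R,p=prismT(); rel(R@FLIP,p+R@[.008,0,.034+.13])
E
```

```text
t 1.0 p [0.2593 0.5687 0.2396] F [-0.57  0.26  0.63] open 1.005 gf 0.0
shift [-0.5602 -0.2606  0.0716] turn [  0.     0.   -34.99]
```

Units first: shifts go in shares of 80 cm and turns go in shares of 180 degrees. So -0.56 m / 0.8 = -0.7, -0.26 m / 0.8 = -0.325, -35 degrees / 180 = -0.1944.

play_rows(motion=[[[-0.7, -0.325, 0.05, 0, 0, -0.1944], [-0.7, -0.325, 0.05, 0, 0, -0.1944], [-0.7, -0.325, 0.05, 0, 0, -0.1944], [-0.7, -0.325, 0.05, 0, 0, -0.1944], [-0.7, -0.325, 0.05, 0, 0, -0.1944], [-0.7, -0.325, 0.05, 0, 0, -0.1944], [-0.7, -0.325, 0.05, 0, 0, -0.1944], [-0.7, -0.325, 0.05, 0, 0, -0.1944]]], fingers=0.087)

```text
time_s: 1.67
position: [0.4683, 0.3248, 0.219]
tcp_rot: [[-0.983, -0.182, 0.0], [-0.182, 0.983, 0.0], [-0.0, 0.0, -1.0]]
force: [0.9, 0.6, 0.2]
opening: 1.003
grasp_force: 0.0
```

Run:
```python
from go import *
R,p=prismT(); rel(R@FLIP,p+R@[.008,0,.034+.08])
```

```text
t 1.67 p [0.4683 0.3248 0.219 ] F [0.87 0.64 0.19] open 1.003 gf 0.0
shift [-0.1481 -0.257   0.101 ] turn [0.01 0.03 0.04]
```

Converted, -0.257 m / 0.8 = -0.3213, -0.148 m / 0.8 = -0.185.

play_rows(motion=[[[-0.185, -0.3213, 0.075, 0, 0, 0], [-0.185, -0.3213, 0.075, 0, 0, 0], [-0.185, -0.3213, 0.075, 0, 0, 0], [-0.185, -0.3213, 0.075, 0, 0, 0], [-0.185, -0.3213, 0.075, 0, 0, 0], [-0.185, -0.3213, 0.075, 0, 0, 0], [-0.185, -0.3213, 0.075, 0, 0, 0], [-0.185, -0.3213, 0.075, 0, 0, 0]]])

```text
time_s: 2.33
position: [0.6638, 0.0948, 0.1576]
tcp_rot: [[-0.984, -0.178, 0.003], [-0.178, 0.984, -0.002], [-0.003, -0.003, -1.0]]
force: [0.6, 0.1, 0.3]
opening: 0.999
grasp_force: 0.0
```

Run:
```python
from go import *
import cv2
R,p=prismT(); rel(R@FLIP,p+R@[.008,0,.034])
D={c:imaging.capture(c) for c in("top","side")}
for i,c in enumerate(D):
    im=np.ascontiguousarray(D[c]["frame"][...,::-1]);big=cv2.resize(im,None,fx=4,fy=4,interpolation=cv2.INTER_CUBIC)
    dt=v[9+3*i:12+3*i]
    def poly(R_,t_,pts,col):
        q=(proj(D[c],np.array(pts)/1e3@R_.T+t_,dt)+.5)*4-.5
        cv2.polylines(big,[np.round(q).astype(int)],True,col,1)
    poly(R,p,[(-30,-28,14),(-30,28,14),(30,28,14),(30,-28,14)],(0,0,255))
    poly(R,p,[(4,-23,48),(4,23,48),(24,23,48),(24,-23,48)],(0,255,0))
    poly(R,p,[(4,-23,48),(4,23,48),(-24,23,22),(-24,-23,22)],(0,255,255))
    poly(Rt,tt,[(-56,-55,0),(-56,55,0),(56,55,0),(56,-55,0)],(0,0,255))
    poly(Rt,tt,[(-20,-18,10),(-20,18,10),(22,0,10)],(255,0,0))
    poly(Rt,tt,[(43,-30,22),(43,30,22)],(255,0,255))
    poly(Rt,tt,[(-15,42,22),(15,42,22)],(255,0,255))
    cp,ct=((214,168),(398,180)) if c=="top" else ((307,185),(375,292))
    row=np.hstack([big[4*y-150:4*y+150,4*x-200:4*x+200] if k==0 else cv2.resize(big[4*y-165:4*y+165,4*x-220:4*x+220],(400,300)) for k,(x,y) in enumerate((cp,ct))])
    out=row if i==0 else np.vstack([out,row])
cv2.imwrite("pics/ov1.png",out)
```

```text
t 2.33 p [0.6638 0.0948 0.1576] F [0.61 0.06 0.29] open 0.999 gf 0.0
shift [0.0024 0.0051 0.1196] turn [-0.16  0.16 -0.24]
```

View pics/ov1.png

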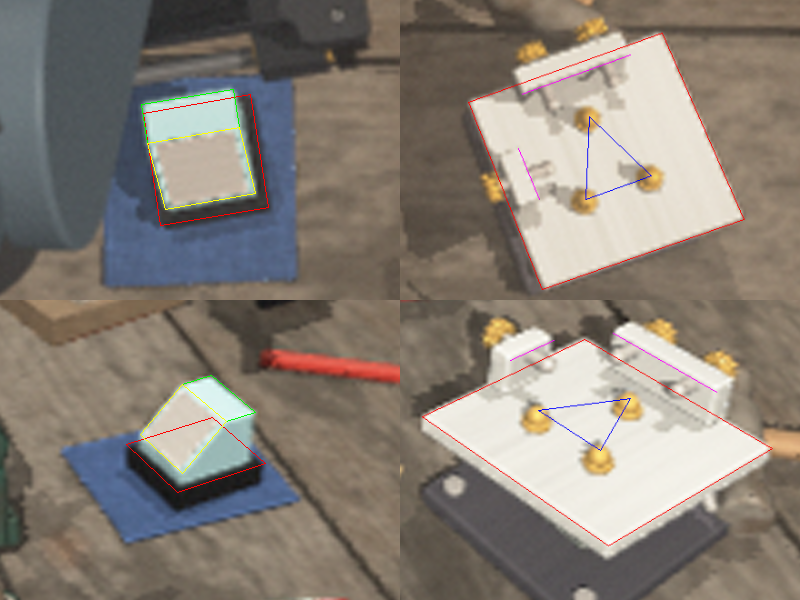

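The overlay fits well: prism outlines within a pixel in both views, and the table edges and ball triangle line up.

Converted, 0.065 m / 0.8 = 0.0813, 0.035 m / 0.8 = 0.0438.

play_rows(motion=[[[0.0013, 0.0031, 0.0438, 0, 0, 0], [0.0013, 0.0031, 0.0813, 0, 0, 0], [0.0013, 0.0031, 0.0813, 0, 0, 0], [0.0013, 0.0031, 0.0813, 0, 0, 0]]])

```text
time_s: 2.77
position: [0.6555, 0.1046, 0.0927]
tcp_rot: [[-0.983, -0.184, -0.005], [-0.184, 0.983, 0.0], [0.005, 0.001, -1.0]]
force: [-0.3, 0.1, -0.2]
opening: 0.997
grasp_force: 0.0
```

Run:
```python
from go import *
R,p=prismT(); rel(R@FLIP,p+R@[.008,0,.034])
```

```text
t 2.77 p [0.6555 0.1046 0.0927] F [-0.32  0.12 -0.21] open 0.997 gf 0.0
shift [-0.0045 -0.0064  0.0547] turn [ 0.08 -0.29  0.12]
```

Converted, 0.025 m / 0.8 = 0.0313, 0.02 m / 0.8 = 0.025.

play_rows(motion=[[[-0.0025, -0.0044, 0.025, 0, 0, 0], [-0.0025, -0.0044, 0.0313, 0, 0, 0], [-0.0025, -0.0044, 0.0313, 0, 0, 0], [-0.0025, -0.0044, 0.0313, 0, 0, 0], [-0.0025, -0.0044, 0.0313, 0, 0, 0], [-0.0025, -0.0044, 0.0313, 0, 0, 0]]])

```text
time_s: 3.27
position: [0.6614, 0.1, 0.0704]
tcp_rot: [[-0.983, -0.182, 0.002], [-0.182, 0.983, 0.0], [-0.002, -0.0, -1.0]]
force: [0.1, -0.4, -0.7]
opening: 1.003
grasp_force: 0.0
```

Run:
```python
from go import *
R,p=prismT(); rel(R@FLIP,p+R@[.008,0,.034]); print(bot.read_state()["qvel"])
imaging.capture("top");imaging.capture("top"); rel(R@FLIP,p+R@[.008,0,.034])
```

```text
t 3.27 p [0.6614 0.1    0.0704] F [ 0.09 -0.39 -0.66] open 1.003 gf 0.0
shift [ 0.0008 -0.0007  0.0324] turn [-0.02  0.13  0.03]
[-0.21877444  0.31987574  0.14426102 -0.02576065 -0.19422645 -0.06497655]
t 3.37 p [0.6612 0.0998 0.0699] F [-0.28 -0.3  -0.32] open 0.996 gf 0.0
shift [ 0.0005 -0.0006  0.0319] turn [-0.02  0.08  0.02]
```

Converted, 0.032 m / 0.8 = 0.04, 0.03 m / 0.8 = 0.0375.

play_rows(motion=[[[0.0006, -0.0008, 0.02, 0, 0, 0], [0.0006, -0.0008, 0.0375, 0, 0, 0], [0.0006, -0.0008, 0.04, 0, 0, 0], [0.0006, -0.0008, 0.04, 0, 0, 0], [0.0006, -0.0008, 0.04, 0, 0, 0]]])

```text
time_s: 3.78
position: [0.6602, 0.099, 0.0365]
tcp_rot: [[-0.983, -0.182, -0.001], [-0.182, 0.983, 0.0], [0.001, 0.0, -1.0]]
force: [0.0, -0.7, -0.6]
opening: 0.998
grasp_force: 0.0
```

play_rows(motion=[[[0, 0, 0, 0, 0, 0], [0, 0, 0, 0, 0, 0], [0, 0, 0, 0, 0, 0], [0, 0, 0, 0, 0, 0], [0, 0, 0, 0, 0, 0], [0, 0, 0, 0, 0, 0], [0, 0, 0, 0, 0, 0], [0, 0, 0, 0, 0, 0]]], fingers=0.04)

```text
time_s: 4.45
position: [0.6604, 0.0989, 0.037]
tcp_rot: [[-0.983, -0.182, 0.0], [-0.182, 0.983, -0.0], [-0.0, -0.0, -1.0]]
force: [0.6, -0.9, -0.2]
opening: 0.527
grasp_force: 30.0
```

Run:
```python
from go import *
R,p=prismT(); rel(R@FLIP,p+R@[.008,0,.034])
```

```text
t 4.45 p [0.6604 0.0989 0.037 ] F [ 0.61 -0.88 -0.2 ] open 0.527 gf 29.98980183620006
shift [-0.0005  0.0001 -0.001 ] turn [-0.01  0.01  0.02]
```

Converted, -0.14 m / 0.8 = -0.175, -0.13 m / 0.8 = -0.1625.

play_rows(motion=[[[0, 0, -0.025, 0, 0, 0], [0, 0, -0.0625, 0, 0, 0], [0, 0, -0.1125, 0, 0, 0], [0, 0, -0.1625, 0, 0, 0], [0, 0, -0.175, 0, 0, 0], [0, 0, -0.175, 0, 0, 0], [0, 0, -0.175, 0, 0, 0], [0, 0, -0.175, 0, 0, 0]]])

```text
time_s: 5.12
position: [0.6581, 0.0991, 0.1738]
tcp_rot: [[-0.983, -0.182, -0.006], [-0.182, 0.983, 0.0], [0.006, 0.001, -1.0]]
force: [-0.6, 0.1, -3.4]
opening: 0.527
grasp_force: 30.0
```

```bash
cat >> go.py <<'E'
def tab(x,y,z,yaw=0):   # tool square to table, TCP at table mm
    rel(Rt@Rn.from_euler("z",yaw,degrees=True).as_matrix()@FLIP,tt+Rt@np.array([x,y,z])/1e3)
def where():
    s=bot.read_state();R=np.array(s["tcp_rot"]);print("TCP in table mm",((np.array(s["position"])-tt)@Rt*1e3).round(2),"F table",(np.array(s["force"])@Rt).round(2))
E
python3 -c "
from go import *
tab(3,-6,43+50)"
```

```text
t 5.12 p [0.6581 0.0991 0.1738] F [-0.56  0.14 -3.4 ] open 0.527 gf 29.989188141189516
shift [ 0.0861 -0.346   0.0268] turn [ 7.95  7.29 -8.29]
```

Converted, -0.25 m / 0.8 = -0.3125, -0.22 m / 0.8 = -0.275, -7.5 degrees / 180 = -0.0417.

play_rows(motion=[[[0.0063, -0.0188, 0, 0.0056, 0.0056, -0.0056], [0.0125, -0.0563, 0, 0.0111, 0.0111, -0.0111], [0.025, -0.1, 0, 0.0167, 0.0167, -0.0167], [0.0375, -0.1438, 0, 0.0222, 0.0222, -0.0222], [0.05, -0.1875, 0, 0.0278, 0.0278, -0.0278], [0.0625, -0.2313, 0, 0.0333, 0.0333, -0.0333], [0.0688, -0.275, 0, 0.0389, 0.0361, -0.0389], [0.0775, -0.3125, 0, 0.0417, 0.0389, -0.0417]]])

```text
time_s: 5.78
position: [0.6435, -0.1608, 0.1741]
tcp_rot: [[-0.945, -0.316, -0.091], [-0.3, 0.941, -0.156], [0.135, -0.121, -0.984]]
force: [1.2, 0.3, -3.4]
opening: 0.526
grasp_force: 30.0
```

```bash
python3 -c "
from go import *
tab(3,-6,43+50)"
```

```text
t 5.78 p [ 0.6435 -0.1608  0.1741] F [ 1.24  0.29 -3.37] open 0.526 gf 29.990033456124365
shift [ 0.032  -0.0848  0.0423] turn [ 0.42  0.33 -0.75]
```

Converted, -0.085 m / 0.8 = -0.1063, 0.032 m / 0.8 = 0.04, -0.7 degrees / 180 = -0.0039.

play_rows(motion=[[[0.015, -0.0375, 0.0188, 0.0022, 0.0017, -0.0039], [0.03, -0.075, 0.0375, 0.0022, 0.0017, -0.0039], [0.0375, -0.1, 0.05, 0.0022, 0.0017, -0.0039], [0.04, -0.1063, 0.0525, 0.0022, 0.0017, -0.0039], [0.04, -0.1063, 0.0525, 0.0022, 0.0017, -0.0039], [0.04, -0.1063, 0.0525, 0.0022, 0.0017, -0.0039], [0.04, -0.1063, 0.0525, 0.0022, 0.0017, -0.0039], [0.04, -0.1063, 0.0525, 0.0022, 0.0017, -0.0039]]])

```text
time_s: 6.45
position: [0.638, -0.2525, 0.15]
tcp_rot: [[-0.94, -0.328, -0.089], [-0.311, 0.936, -0.164], [0.137, -0.126, -0.983]]
force: [0.2, 0.2, -3.7]
opening: 0.529
grasp_force: 30.0
```

```bash
python3 -c "
from go import *
tab(3,-6,43+20);where()"
```

```text
t 6.45 p [ 0.638  -0.2525  0.15  ] F [ 0.24  0.22 -3.69] open 0.529 gf 29.98918435536325
shift [ 0.0028 -0.0031  0.0337] turn [-0.02  0.3  -0.02]
TCP in table mm [ 5.61 -2.94 96.74] F table [ 0.82  0.59 -3.56]
```

Converted, 0.043 m / 0.8 = 0.0538, 0.03 m / 0.8 = 0.0375, 0.2 degrees / 180 = 0.0011.

play_rows(motion=[[[0.0031, -0.0038, 0.0188, 0, 0.0011, 0], [0.0031, -0.0038, 0.0375, 0, 0.0011, 0], [0.0031, -0.0038, 0.0538, 0, 0.0011, 0], [0.0031, -0.0038, 0.0538, 0, 0.0011, 0], [0.0031, -0.0038, 0.0538, 0, 0.0011, 0], [0.0031, -0.0038, 0.0538, 0, 0.0011, 0]]])

```text
time_s: 6.95
position: [0.6329, -0.2648, 0.1086]
tcp_rot: [[-0.941, -0.327, -0.091], [-0.309, 0.936, -0.165], [0.14, -0.127, -0.982]]
force: [0.5, -0.4, -2.2]
opening: 0.527
grasp_force: 30.0
```

```bash
cat > pic.py <<'E'
from go import *
import cv2,sys
def show(name,x=-5,y=-6,z=10,w=110):
    imgs=[]
    for i,c in enumerate(("top","side")):
        d=imaging.capture(c);im=cv2.resize(np.ascontiguousarray(d["frame"][...,::-1]),None,fx=5,fy=5,interpolation=cv2.INTER_CUBIC)
        dt=v[9+3*i:12+3*i]
        def poly(pts,o,col):
            q=(proj(d,(np.array(pts)+o)/1e3@Rt.T+tt,dt)+.5)*5-.5
            cv2.polylines(im,[np.round(q).astype(int)],True,col,1)
        o=np.array([x,y,z])
        poly([(-30,-28,0),(-30,28,0),(30,28,0),(30,-28,0)],o,(0,0,255))
        poly([(4,-23,48),(4,23,48),(24,23,48),(24,-23,48)],o,(0,255,0))
        poly([(-56,-55,0),(-56,55,0),(56,55,0),(56,-55,0)],0*o,(255,0,0))
        cx,cy=(398,180) if c=="top" else (375,285)
        imgs.append(im[5*cy-280:5*cy+280,5*cx-200-75:5*cx+200-75] if 0 else im[5*cy-280:5*cy+280,5*cx-200:5*cx+200])
    cv2.imwrite(f"pics/{name}.png",np.hstack(imgs))
E
python3 -c "
from pic import *
tab(3,-6,43);where()
s=bot.read_state();q=(np.array(s['position'])-tt)@Rt*1e3
show('hov',q[0]-8,q[1],q[2]-33)"
```

```text
t 6.95 p [ 0.6329 -0.2648  0.1086] F [ 0.46 -0.39 -2.19] open 0.527 gf 29.989016228355467
shift [-0.      0.0016  0.0106] turn [-0.06  0.12 -0.12]
TCP in table mm [ 2.93 -7.54 53.58] F table [ 0.63 -0.24 -2.17]
```

View pics/hov.png

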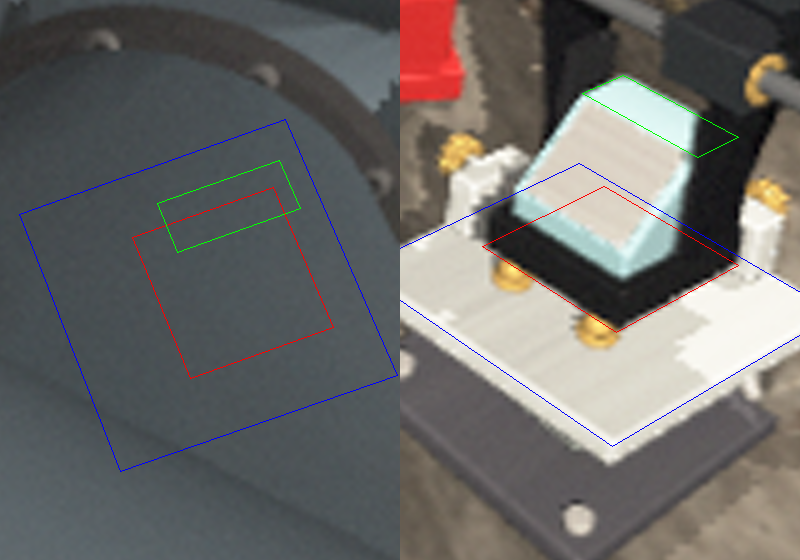

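Converted, 0.007 m / 0.8 = 0.0088, 0.006 m / 0.8 = 0.0075.

play_rows(motion=[[[0, 0.0013, 0.0025, 0, 0, 0], [0, 0.0013, 0.005, 0, 0, 0], [0, 0.0013, 0.0075, 0, 0, 0], [0, 0.0013, 0.0088, 0, 0, 0], [0, 0.0013, 0.0088, 0, 0, 0], [0, 0.0013, 0.0088, 0, 0, 0]]])

```text
time_s: 7.55
position: [0.6316, -0.2651, 0.1014]
tcp_rot: [[-0.941, -0.327, -0.092], [-0.309, 0.937, -0.165], [0.14, -0.127, -0.982]]
force: [-0.3, -0.0, -3.9]
opening: 0.528
grasp_force: 30.0
```

```bash
python3 -c "
from go import *
tab(3,-6,43)
for i in range(3): where();imaging.capture('side')"
```

```text
t 7.55 p [ 0.6316 -0.2651  0.1014] F [-0.32 -0.02 -3.91] open 0.528 gf 29.989147600717843
shift [-0.0004  0.0004  0.0034] turn [-0.03  0.1  -0.14]
TCP in table mm [ 2.59 -6.44 46.37] F table [ 0.25  0.58 -3.87]
TCP in table mm [ 2.62 -6.51 46.46] F table [ 0.3   1.17 -2.9 ]
TCP in table mm [ 2.67 -6.54 46.51] F table [ 1.15  0.45 -3.07]
```

Converted, 0.0015 m / 0.8 = 0.0019, 0.001 m / 0.8 = 0.0013.

play_rows(motion=[[[0, 0, 0.0006, 0, 0, 0], [0, 0, 0.0013, 0, 0, 0], [0, 0, 0.0019, 0, 0, 0], [0, 0, 0.0019, 0, 0, 0]]])

```text
time_s: 8.03
position: [0.6316, -0.2653, 0.1004]
tcp_rot: [[-0.941, -0.327, -0.091], [-0.309, 0.937, -0.165], [0.14, -0.127, -0.982]]
force: [-0.3, 0.1, -1.9]
opening: 0.526
grasp_force: 30.0
```

Converted, 0.0005 m / 0.8 = 0.0006.

play_rows(motion=[[[0, 0, 0.0006, 0, 0, 0], [0, 0, 0.0006, 0, 0, 0]]])

```text
time_s: 8.2
position: [0.6317, -0.2654, 0.1002]
tcp_rot: [[-0.941, -0.326, -0.091], [-0.309, 0.937, -0.165], [0.139, -0.127, -0.982]]
force: [-0.0, 2.1, 2.8]
opening: 0.525
grasp_force: 30.0
```

play_rows(motion=[[[0, 0, 0.0006, 0, 0, 0], [0, 0, 0.0006, 0, 0, 0]]])

```text
time_s: 8.37
position: [0.6317, -0.2654, 0.1002]
tcp_rot: [[-0.941, -0.326, -0.091], [-0.309, 0.937, -0.166], [0.139, -0.128, -0.982]]
force: [-0.7, 2.2, 4.9]
opening: 0.527
grasp_force: 30.0
```

```bash
python3 -c "
from go import *
tab(3,-6,43)
where()"
```

```text
t 8.37 p [ 0.6317 -0.2654  0.1002] F [-0.66  2.21  4.88] open 0.527 gf 29.99198962468654
shift [-0.0002  0.0006  0.0021] turn [-0.07  0.13 -0.15]
TCP in table mm [ 2.78 -6.63 45.13] F table [-0.63  1.67  5.09]
```

Converted, -0.0005 m / 0.8 = -0.0006.

play_rows(motion=[[[0, 0, -0.0006, 0, 0, 0], [0, 0, -0.0006, 0, 0, 0]]])

```text
time_s: 8.53
position: [0.6317, -0.2654, 0.1002]
tcp_rot: [[-0.941, -0.327, -0.091], [-0.309, 0.937, -0.166], [0.139, -0.128, -0.982]]
force: [-0.5, 2.4, 4.7]
opening: 0.523
grasp_force: 30.0
```

play_rows(motion=[[[0, 0, 0, 0, 0, 0], [0, 0, 0, 0, 0, 0], [0, 0, 0, 0, 0, 0], [0, 0, 0, 0, 0, 0]]], fingers=0.058)

```text
time_s: 8.87
position: [0.6314, -0.2657, 0.0991]
tcp_rot: [[-0.941, -0.327, -0.092], [-0.309, 0.937, -0.165], [0.14, -0.127, -0.982]]
force: [-0.8, 0.0, -0.0]
opening: 0.656
grasp_force: 0.0
```

Converted, -0.08 m / 0.8 = -0.1, -0.07 m / 0.8 = -0.0875.

play_rows(motion=[[[0, 0, -0.0063, 0, 0, 0], [0, 0, -0.025, 0, 0, 0], [0, 0, -0.0563, 0, 0, 0], [0, 0, -0.0875, 0, 0, 0], [0, 0, -0.1, 0, 0, 0], [0, 0, -0.1, 0, 0, 0]]])

```text
time_s: 9.37
position: [0.641, -0.2527, 0.1817]
tcp_rot: [[-0.941, -0.326, -0.085], [-0.309, 0.936, -0.169], [0.135, -0.132, -0.982]]
force: [-0.3, -1.0, 0.3]
opening: 0.666
grasp_force: 0.0
```

```bash
python3 -c "
from pic import *
where()
show('rel',-5.2,-6.6,12)"
```

```text
TCP in table mm [  3.87  -8.08 128.11] F table [-0.64 -0.87  0.08]
```

View pics/rel.png

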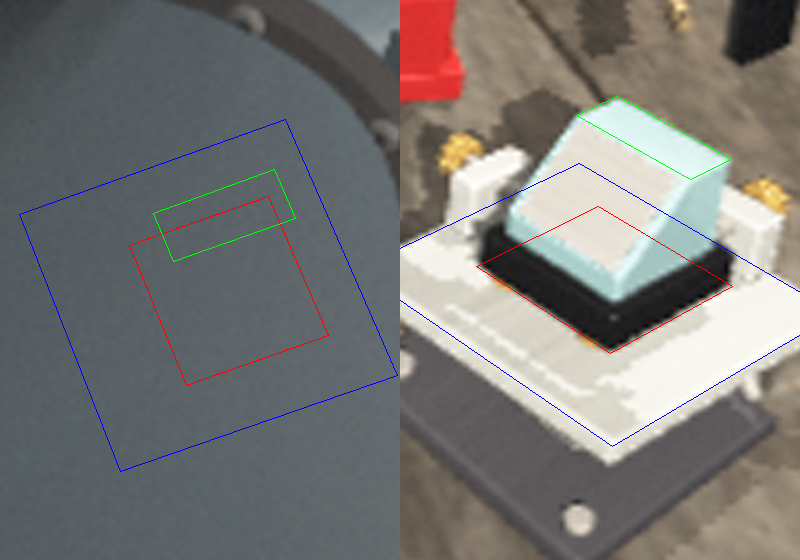

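```bash
cat >> go.py <<'E'
PUSH=Rt@Rn.from_rotvec([3,-3,0],degrees=True).as_matrix()@Rn.from_euler("z",-45,degrees=True).as_matrix()@FLIP
def push(x,y,z):
    rel(PUSH,tt+Rt@np.array([x,y,z])/1e3);where()
    s=bot.read_state();R=np.array(s["tcp_rot"]);print("table x,y,z in tool axes",(R.T@Rt).T.round(3).tolist())
E
python3 - <<'E'
from go import *
push(-66,-11.4,100)
print(bot.read_state()["joint_positions"])
D=[imaging.capture(c) for c in("top","side")]
X=least_squares(lambda X:np.r_[proj(D[0],X)[0]-[460,250],proj(D[1],X)[0]-[318,297]],[.46,-.34,.1]);print("spout",X.x,X.cost)
E
```

```text
t 9.47 p [ 0.6385 -0.2521  0.1779] F [-0.31 -0.74 -0.75] open 0.662 gf 0.0
shift [ 0.0683 -0.0054  0.0241] turn [-4.02 -1.56 44.85]
TCP in table mm [  2.31  -6.17 124.24] F table [-0.41 -0.5  -0.89]
table x,y,z in tool axes [[-1.0, 0.002, 0.002], [0.002, 1.0, -0.001], [-0.002, -0.001, -1.0]]
[ -26.26719626   39.80504534   74.42363997  -11.8540627    66.76316936
 -130.19100266]
spout [ 0.4841559  -0.34180263  0.15893021] 0.716582407198838
```

Converted, 0.06 m / 0.8 = 0.075, 0.052 m / 0.8 = 0.065, 44.9 degrees / 180 = 0.2494.

play_rows(motion=[[[0.0075, 0, 0, -0.0028, -0.0011, 0.0333], [0.02, -0.0025, 0, -0.0056, -0.0022, 0.0667], [0.035, -0.0038, 0.005, -0.0083, -0.0033, 0.1056], [0.05, -0.005, 0.0125, -0.0122, -0.005, 0.1444], [0.065, -0.0063, 0.02, -0.0156, -0.0061, 0.1778], [0.075, -0.0063, 0.0275, -0.0189, -0.0072, 0.2111], [0.075, -0.0063, 0.03, -0.0222, -0.0089, 0.2494], [0.075, -0.0063, 0.03, -0.0222, -0.0089, 0.2494]]], fingers=0)

```text
time_s: 10.23
position: [0.5796, -0.2795, 0.1612]
tcp_rot: [[-0.895, 0.442, -0.065], [0.446, 0.89, -0.097], [0.015, -0.116, -0.993]]
force: [0.4, 0.4, 0.7]
opening: 0.145
grasp_force: 0.0
```

```bash
python3 -c "
from go import *
push(-58,-11.4,36)
imaging.capture('side');imaging.capture('side');imaging.capture('side')
push(-58,-11.4,36)"
```

```text
t 10.23 p [ 0.5796 -0.2795  0.1612] F [0.45 0.39 0.68] open 0.145 gf 0.0
shift [-0.0019 -0.0044  0.0616] turn [ 0.04 -0.24 -0.25]
TCP in table mm [-59.26 -10.39  97.8 ] F table [0.45 0.13 0.77]
table x,y,z in tool axes [[-0.704, 0.708, 0.05], [0.71, 0.702, 0.056], [0.004, 0.075, -0.997]]
t 10.38 p [ 0.5816 -0.2793  0.1627] F [ 0.55 -0.08  0.33] open 0.037 gf 0.0
shift [ 0.0001 -0.0053  0.0633] turn [-0.   -0.02  0.1 ]
TCP in table mm [-57.51 -11.04  99.53] F table [ 0.45 -0.29  0.36]
table x,y,z in tool axes [[-0.708, 0.704, 0.052], [0.706, 0.706, 0.053], [0.0, 0.074, -0.997]]
```

Converted, 0.063 m / 0.8 = 0.0788, 0.058 m / 0.8 = 0.0725.

play_rows(motion=[[[0, -0.0013, 0.0125, 0, 0, 0], [0, -0.0025, 0.0313, 0, 0, 0], [0, -0.005, 0.0563, 0, 0, 0], [0, -0.0063, 0.0725, 0, 0, 0], [0, -0.0066, 0.0788, 0, 0, 0], [0, -0.0066, 0.0788, 0, 0, 0], [0, -0.0066, 0.0788, 0, 0, 0], [0, -0.0066, 0.0788, 0, 0, 0]]])

```text
time_s: 11.05
position: [0.5764, -0.2906, 0.1024]
tcp_rot: [[-0.897, 0.438, -0.059], [0.442, 0.891, -0.101], [0.008, -0.117, -0.993]]
force: [0.1, -0.4, 0.1]
opening: 0.004
grasp_force: 0.0
```

```bash
python3 -c "
from pic import *
push(-58,-11.4,36)
show('p1',-5.2,-6.6,12)"
```

```text
t 11.05 p [ 0.5764 -0.2906  0.1024] F [ 0.05 -0.45  0.12] open 0.004 gf 0.0
shift [0.0011 0.0001 0.002 ] turn [-0.01  0.16 -0.03]
TCP in table mm [-57.35 -12.36  37.96] F table [-0.11 -0.45  0.05]
table x,y,z in tool axes [[-0.707, 0.706, 0.054], [0.708, 0.705, 0.05], [-0.003, 0.074, -0.997]]
```

View pics/p1.png

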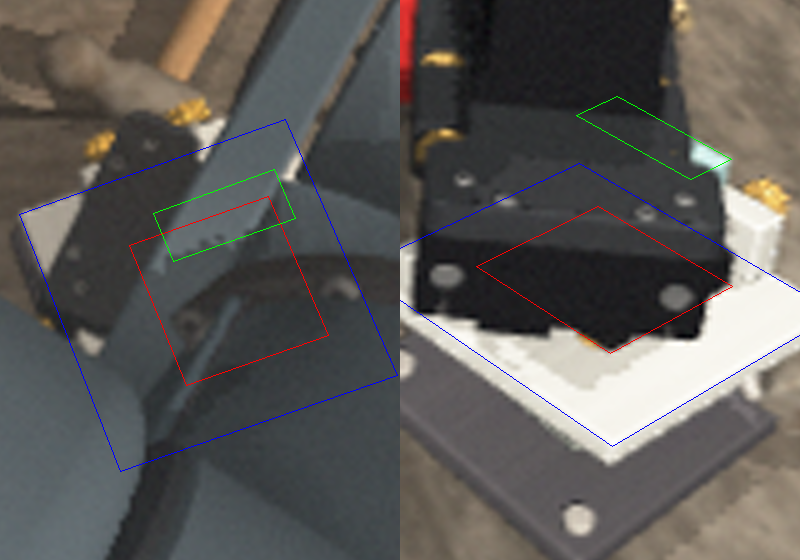

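Converted, -0.002 m / 0.8 = -0.0025, 0.0015 m / 0.8 = 0.0019.

play_rows(motion=[[[-0.0005, 0.0005, 0.001, 0, 0, 0], [-0.001, 0.001, 0.0019, 0, 0, 0], [-0.0015, 0.0015, 0.0021, 0, 0, 0], [-0.002, 0.002, 0.0021, 0, 0, 0], [-0.0025, 0.0025, 0.0021, 0, 0, 0], [-0.0025, 0.0025, 0.0021, 0, 0, 0]]])

```text
time_s: 11.65
position: [0.5783, -0.2896, 0.0997]
tcp_rot: [[-0.897, 0.438, -0.06], [0.442, 0.891, -0.1], [0.01, -0.116, -0.993]]
force: [0.3, -0.5, -0.9]
opening: 0.003
grasp_force: 0.0
```

```bash
python3 -c "
from go import *
push(-52,-11.4,36.5)"
```

```text
t 11.65 p [ 0.5783 -0.2896  0.0997] F [ 0.32 -0.51 -0.85] open 0.003 gf 0.0
shift [-0.0018  0.0023 -0.0007] turn [-0.    0.06 -0.04]
TCP in table mm [-54.82 -11.71  35.63] F table [ 0.26 -0.47 -0.89]
table x,y,z in tool axes [[-0.707, 0.706, 0.053], [0.708, 0.705, 0.052], [-0.001, 0.074, -0.997]]
```

Converted, -0.0011 m / 0.8 = -0.0014, -0.0008 m / 0.8 = -0.001.

play_rows(motion=[[[-0.0005, 0.0005, 0, 0, 0, 0], [-0.001, 0.001, 0, 0, 0, 0], [-0.0014, 0.0014, 0, 0, 0, 0], [-0.0014, 0.0014, 0, 0, 0, 0]]])

```text
time_s: 11.98
position: [0.5798, -0.2892, 0.0995]
tcp_rot: [[-0.897, 0.439, -0.06], [0.443, 0.891, -0.1], [0.01, -0.116, -0.993]]
force: [-0.0, -0.7, 0.3]
opening: 0.012
grasp_force: 0.0
```

```bash
python3 -c "
from go import *
push(-52,-11.4,36.5)"
```

```text
t 11.98 p [ 0.5798 -0.2892  0.0995] F [-0.03 -0.74  0.29] open 0.012 gf 0.0
shift [-0.0007  0.0012 -0.0007] turn [ 0.    0.07 -0.05]
TCP in table mm [-53.28 -11.72  35.71] F table [-0.29 -0.72  0.16]
table x,y,z in tool axes [[-0.706, 0.706, 0.053], [0.708, 0.705, 0.052], [-0.001, 0.074, -0.997]]
```

Converted, -0.0007 m / 0.8 = -0.0009, -0.0004 m / 0.8 = -0.0005.

play_rows(motion=[[[-0.0005, 0.0005, 0, 0, 0, 0], [-0.0009, 0.0009, 0, 0, 0, 0], [-0.0009, 0.0009, 0, 0, 0, 0]]])

```text
time_s: 12.23
position: [0.5807, -0.2888, 0.0994]
tcp_rot: [[-0.897, 0.439, -0.06], [0.443, 0.891, -0.1], [0.01, -0.116, -0.993]]
force: [0.3, 0.9, 0.6]
opening: 0.007
grasp_force: 0.0
```

Converted, -0.0007 m / 0.8 = -0.0009, -0.0004 m / 0.8 = -0.0005.

play_rows(motion=[[[-0.0005, 0.0005, 0, 0, 0, 0], [-0.0009, 0.0009, 0, 0, 0, 0], [-0.0009, 0.0009, 0, 0, 0, 0]]])

```text
time_s: 12.48
position: [0.5817, -0.2885, 0.0994]
tcp_rot: [[-0.897, 0.439, -0.06], [0.443, 0.891, -0.1], [0.01, -0.116, -0.993]]
force: [0.3, -0.2, 1.2]
opening: 0.004
grasp_force: 0.0
```

Converted, -0.0007 m / 0.8 = -0.0009, -0.0004 m / 0.8 = -0.0005.

play_rows(motion=[[[-0.0005, 0.0005, 0, 0, 0, 0], [-0.0009, 0.0009, 0, 0, 0, 0], [-0.0009, 0.0009, 0, 0, 0, 0]]])

```text
time_s: 12.73
position: [0.5823, -0.2883, 0.0992]
tcp_rot: [[-0.897, 0.438, -0.061], [0.443, 0.891, -0.1], [0.011, -0.117, -0.993]]
force: [-0.4, -0.1, -0.1]
opening: 0.007
grasp_force: 0.3
```

```bash
python3 -c "
from go import *
where()"
```

```text
TCP in table mm [-50.59 -11.69  35.82] F table [-0.41  0.08 -0.15]
```

Converted, -0.0007 m / 0.8 = -0.0009, -0.0004 m / 0.8 = -0.0005.

play_rows(motion=[[[-0.0005, 0.0005, 0, 0, 0, 0], [-0.0009, 0.0009, 0, 0, 0, 0], [-0.0009, 0.0009, 0, 0, 0, 0]]])

```text
time_s: 12.98
position: [0.5831, -0.288, 0.0992]
tcp_rot: [[-0.897, 0.439, -0.061], [0.443, 0.891, -0.1], [0.011, -0.117, -0.993]]
force: [-1.4, 0.0, -0.4]
opening: 0.002
grasp_force: 0.8
```

Converted, -0.0007 m / 0.8 = -0.0009, -0.0004 m / 0.8 = -0.0005.

play_rows(motion=[[[-0.0005, 0.0005, 0, 0, 0, 0], [-0.0009, 0.0009, 0, 0, 0, 0], [-0.0009, 0.0009, 0, 0, 0, 0]]])

```text
time_s: 13.23
position: [0.5844, -0.2876, 0.099]
tcp_rot: [[-0.897, 0.439, -0.061], [0.443, 0.891, -0.1], [0.01, -0.116, -0.993]]
force: [-1.4, -0.3, 0.2]
opening: 0.009
grasp_force: 0.7
```

Converted, -0.0007 m / 0.8 = -0.0009, -0.0004 m / 0.8 = -0.0005.

play_rows(motion=[[[-0.0005, 0.0005, 0, 0, 0, 0], [-0.0009, 0.0009, 0, 0, 0, 0], [-0.0009, 0.0009, 0, 0, 0, 0]]])

```text
time_s: 13.48
position: [0.5854, -0.2872, 0.0989]
tcp_rot: [[-0.897, 0.439, -0.06], [0.443, 0.891, -0.1], [0.01, -0.116, -0.993]]
force: [-1.6, -0.4, -0.4]
opening: 0.005
grasp_force: 0.6
```

```bash
python3 -c "
from go import *
where()"
```

```text
TCP in table mm [-47.31 -11.68  35.98] F table [-1.61  0.25 -0.56]
```

Converted, -0.0007 m / 0.8 = -0.0009, -0.0004 m / 0.8 = -0.0005.

play_rows(motion=[[[-0.0005, 0.0005, 0, 0, 0, 0], [-0.0009, 0.0009, 0, 0, 0, 0], [-0.0009, 0.0009, 0, 0, 0, 0]]])

```text
time_s: 13.73
position: [0.5864, -0.2869, 0.0989]
tcp_rot: [[-0.897, 0.439, -0.06], [0.443, 0.891, -0.1], [0.01, -0.116, -0.993]]
force: [-0.7, -0.9, -0.1]
opening: 0.003
grasp_force: 0.5
```

Converted, -0.0004 m / 0.8 = -0.0005.

play_rows(motion=[[[-0.0005, 0.0005, 0, 0, 0, 0], [-0.0005, 0.0005, 0, 0, 0, 0], [-0.0005, 0.0005, 0, 0, 0, 0]]])

```text
time_s: 13.98
position: [0.5867, -0.2868, 0.0988]
tcp_rot: [[-0.897, 0.439, -0.061], [0.443, 0.891, -0.1], [0.01, -0.116, -0.993]]
force: [-1.9, -0.6, -0.2]
opening: 0.006
grasp_force: 0.8
```

Converted, -0.0004 m / 0.8 = -0.0005.

play_rows(motion=[[[-0.0005, 0.0005, 0, 0, 0, 0], [-0.0005, 0.0005, 0, 0, 0, 0], [-0.0005, 0.0005, 0, 0, 0, 0]]])

```text
time_s: 14.23
position: [0.587, -0.2867, 0.0988]
tcp_rot: [[-0.897, 0.439, -0.061], [0.443, 0.891, -0.1], [0.011, -0.117, -0.993]]
force: [-3.2, -1.6, -0.0]
opening: 0.004
grasp_force: 1.5
```

play_rows(motion=[[[-0.0005, 0.0005, 0, 0, 0, 0], [-0.0005, 0.0005, 0, 0, 0, 0], [-0.0005, 0.0005, 0, 0, 0, 0]]])

```text
time_s: 14.48
position: [0.5872, -0.2866, 0.0987]
tcp_rot: [[-0.897, 0.438, -0.062], [0.443, 0.891, -0.1], [0.011, -0.117, -0.993]]
force: [-4.3, -1.9, 0.3]
opening: 0.006
grasp_force: 2.5
```

```bash
python3 -c "
from go import *
where()"
```

```text
TCP in table mm [-45.44 -11.66  35.99] F table [-4.67 -0.39 -0.46]
```

Converted, -0.0004 m / 0.8 = -0.0005.

play_rows(motion=[[[-0.0005, 0.0005, 0, 0, 0, 0], [-0.0005, 0.0005, 0, 0, 0, 0], [-0.0005, 0.0005, 0, 0, 0, 0]]])

```text
time_s: 14.73
position: [0.5874, -0.2866, 0.0987]
tcp_rot: [[-0.897, 0.438, -0.063], [0.443, 0.891, -0.1], [0.012, -0.118, -0.993]]
force: [-4.2, -2.7, 0.8]
opening: 0.0
grasp_force: 3.0
```

Converted, -0.0004 m / 0.8 = -0.0005.

play_rows(motion=[[[-0.0005, 0.0005, 0, 0, 0, 0], [-0.0005, 0.0005, 0, 0, 0, 0], [-0.0005, 0.0005, 0, 0, 0, 0]]])

```text
time_s: 14.98
position: [0.5875, -0.2866, 0.0986]
tcp_rot: [[-0.897, 0.438, -0.064], [0.443, 0.891, -0.1], [0.013, -0.118, -0.993]]
force: [-6.0, -3.0, 1.4]
opening: 0.009
grasp_force: 3.5
```

```bash
python3 -c "
from go import *
where()"
```

```text
TCP in table mm [-45.13 -11.7   35.95] F table [-6.8  -1.    0.29]
```

Converted, -0.0006 m / 0.8 = -0.0008, -0.0004 m / 0.8 = -0.0005.

play_rows(motion=[[[-0.0005, 0.0005, 0, 0, 0, 0], [-0.0008, 0.0008, 0, 0, 0, 0], [-0.0008, 0.0008, 0, 0, 0, 0], [-0.0008, 0.0008, 0, 0, 0, 0]]])

```text
time_s: 15.32
position: [0.5876, -0.2865, 0.0986]
tcp_rot: [[-0.897, 0.438, -0.065], [0.442, 0.891, -0.1], [0.014, -0.119, -0.993]]
force: [-8.2, -4.5, 2.6]
opening: 0.004
grasp_force: 4.3
```

```bash
python3 -c "
from go import *
where()"
```

```text
TCP in table mm [-44.95 -11.7   35.96] F table [-9.44 -1.81  1.02]
```

Converted, -0.009 m / 0.8 = -0.0113, -0.007 m / 0.8 = -0.0088.

play_rows(motion=[[[0.0013, -0.0013, 0, 0, 0, 0], [0.0038, -0.0038, 0, 0, 0, 0], [0.0088, -0.0088, 0, 0, 0, 0], [0.0113, -0.0113, 0, 0, 0, 0], [0.0113, -0.0113, 0, 0, 0, 0], [0.0113, -0.0113, 0, 0, 0, 0]]])

```text
time_s: 15.82
position: [0.5782, -0.2898, 0.1]
tcp_rot: [[-0.897, 0.439, -0.059], [0.443, 0.891, -0.1], [0.009, -0.116, -0.993]]
force: [-0.7, -0.4, 0.2]
opening: 0.009
grasp_force: 0.0
```

```bash
python3 -c "
from go import *
push(-4.5,-58,90)"
```

```text
t 15.82 p [ 0.5782 -0.2898  0.1   ] F [-0.74 -0.41  0.19] open 0.009 gf 0.0
shift [-0.0685  0.0072 -0.0536] turn [ 0.03  0.13 -0.07]
TCP in table mm [-55.08 -11.82  35.89] F table [-0.85 -0.16  0.05]
table x,y,z in tool axes [[-0.706, 0.706, 0.054], [0.708, 0.704, 0.051], [-0.002, 0.074, -0.997]]
```

Converted, -0.0685 m / 0.8 = -0.0856, -0.048 m / 0.8 = -0.06.

play_rows(motion=[[[-0.01, -0.01, -0.0008, 0, 0, 0], [-0.025, -0.025, -0.0018, 0, 0, 0], [-0.04, -0.04, -0.0029, 0, 0, 0], [-0.0463, -0.035, -0.0024, 0, 0, 0], [-0.06, -0.0213, -0.0013, 0, 0, 0], [-0.075, -0.0063, -0.0003, 0, 0, 0], [-0.0856, 0.0041, 0.0005, 0, 0, 0], [-0.0856, 0.0041, 0.0005, 0, 0, 0]]])

```text
time_s: 16.48
position: [0.6431, -0.316, 0.0977]
tcp_rot: [[-0.897, 0.437, -0.058], [0.441, 0.892, -0.1], [0.008, -0.115, -0.993]]
force: [0.3, -0.0, -0.0]
opening: -0.0
grasp_force: 0.0
```

```bash
python3 -c "
from go import *
[imaging.capture('side') for _ in range(6)]
push(-4.5,-54,36)"
```

```text
t 16.78 p [ 0.6398 -0.3174  0.0983] F [-1.14  0.05  0.33] open 0.004 gf 0.0
shift [ 0.002   0.0034 -0.0002] turn [-0.    0.02 -0.08]
TCP in table mm [ -5.51 -57.79  35.5 ] F table [-1.1   0.38  0.23]
table x,y,z in tool axes [[-0.706, 0.706, 0.053], [0.708, 0.704, 0.052], [-0.0, 0.074, -0.997]]
```

Converted, 0.005 m / 0.8 = 0.0063, 0.0003 m / 0.8 = 0.0004.

play_rows(motion=[[[0.0008, 0.0018, 0, 0, 0, 0], [0.0015, 0.0031, 0.0001, 0, 0, 0], [0.0023, 0.004, 0.0003, 0, 0, 0], [0.0031, 0.0049, 0.0004, 0, 0, 0], [0.004, 0.0058, 0.0004, 0, 0, 0], [0.0045, 0.0063, 0.0004, 0, 0, 0], [0.0045, 0.0063, 0.0004, 0, 0, 0]]])

```text
time_s: 17.37
position: [0.6394, -0.311, 0.0974]
tcp_rot: [[-0.897, 0.438, -0.061], [0.442, 0.891, -0.1], [0.01, -0.116, -0.993]]
force: [-0.5, 0.2, 0.3]
opening: 0.002
grasp_force: 0.0
```

Converted, 0.0011 m / 0.8 = 0.0014, 0.0008 m / 0.8 = 0.001.

play_rows(motion=[[[0.0005, 0.0005, 0, 0, 0, 0], [0.001, 0.001, 0, 0, 0, 0], [0.0014, 0.0014, 0, 0, 0, 0], [0.0014, 0.0014, 0, 0, 0, 0]]])

```text
time_s: 17.7
position: [0.6389, -0.3097, 0.0972]
tcp_rot: [[-0.897, 0.439, -0.061], [0.443, 0.891, -0.1], [0.01, -0.116, -0.993]]
force: [-0.3, -0.3, 0.5]
opening: 0.009
grasp_force: 0.0
```

play_rows(motion=[[[0.0005, 0.0005, 0, 0, 0, 0], [0.001, 0.001, 0, 0, 0, 0], [0.0014, 0.0014, 0, 0, 0, 0], [0.0014, 0.0014, 0, 0, 0, 0]]])

```text
time_s: 18.03
position: [0.6385, -0.3084, 0.0972]
tcp_rot: [[-0.897, 0.438, -0.06], [0.443, 0.891, -0.1], [0.01, -0.117, -0.993]]
force: [0.4, -1.2, 0.4]
opening: 0.0
grasp_force: 0.2
```

```bash
python3 -c "
from go import *
where()"
```

```text
TCP in table mm [ -3.78 -48.76  35.75] F table [-0.06 -1.31  0.19]
```

Converted, 0.002 m / 0.8 = 0.0025, 0.0016 m / 0.8 = 0.002.

play_rows(motion=[[[0.0005, 0.0005, 0, 0, 0, 0], [0.001, 0.001, 0, 0, 0, 0], [0.0015, 0.0015, 0, 0, 0, 0], [0.002, 0.002, 0, 0, 0, 0], [0.0025, 0.0025, 0, 0, 0, 0]]])

```text
time_s: 18.45
position: [0.6376, -0.3061, 0.0971]
tcp_rot: [[-0.897, 0.439, -0.06], [0.443, 0.891, -0.101], [0.009, -0.117, -0.993]]
force: [-0.4, -2.3, -0.2]
opening: 0.007
grasp_force: 1.1
```

Converted, 0.0007 m / 0.8 = 0.0009, 0.0004 m / 0.8 = 0.0005.

play_rows(motion=[[[0.0005, 0.0005, 0, 0, 0, 0], [0.0009, 0.0009, 0, 0, 0, 0], [0.0009, 0.0009, 0, 0, 0, 0]]])

```text
time_s: 18.7
position: [0.6372, -0.3047, 0.0969]
tcp_rot: [[-0.897, 0.439, -0.061], [0.443, 0.891, -0.1], [0.01, -0.116, -0.993]]
force: [0.1, -2.3, 1.2]
opening: 0.005
grasp_force: 1.0
```

Converted, 0.0007 m / 0.8 = 0.0009, 0.0004 m / 0.8 = 0.0005.

play_rows(motion=[[[0.0005, 0.0005, 0, 0, 0, 0], [0.0009, 0.0009, 0, 0, 0, 0], [0.0009, 0.0009, 0, 0, 0, 0]]])

```text
time_s: 18.95
position: [0.6368, -0.3037, 0.0968]
tcp_rot: [[-0.897, 0.439, -0.061], [0.443, 0.891, -0.1], [0.01, -0.116, -0.993]]
force: [-0.7, -2.6, 1.1]
opening: 0.005
grasp_force: 1.1
```

```bash
python3 -c "
from go import *
where()"
```

```text
TCP in table mm [ -3.84 -43.72  35.98] F table [-1.62 -2.38  0.54]
```

Converted, 0.0007 m / 0.8 = 0.0009, 0.0004 m / 0.8 = 0.0005.

play_rows(motion=[[[0.0005, 0.0005, 0, 0, 0, 0], [0.0009, 0.0009, 0, 0, 0, 0], [0.0009, 0.0009, 0, 0, 0, 0]]])

```text
time_s: 19.2
position: [0.6365, -0.3028, 0.0967]
tcp_rot: [[-0.897, 0.439, -0.061], [0.443, 0.891, -0.1], [0.01, -0.116, -0.993]]
force: [-1.1, -2.6, 0.9]
opening: 0.01
grasp_force: 1.1
```

Converted, 0.0007 m / 0.8 = 0.0009, 0.0004 m / 0.8 = 0.0005.

play_rows(motion=[[[0.0005, 0.0005, 0, 0, 0, 0], [0.0009, 0.0009, 0, 0, 0, 0], [0.0009, 0.0009, 0, 0, 0, 0]]])

```text
time_s: 19.45
position: [0.6364, -0.3023, 0.0968]
tcp_rot: [[-0.897, 0.439, -0.06], [0.442, 0.891, -0.101], [0.009, -0.117, -0.993]]
force: [0.9, -3.3, -0.1]
opening: 0.006
grasp_force: 1.7
```

Converted, 0.0007 m / 0.8 = 0.0009, 0.0004 m / 0.8 = 0.0005.

play_rows(motion=[[[0.0005, 0.0005, 0, 0, 0, 0], [0.0009, 0.0009, 0, 0, 0, 0], [0.0009, 0.0009, 0, 0, 0, 0]]])

```text
time_s: 19.7
position: [0.6363, -0.302, 0.097]
tcp_rot: [[-0.897, 0.438, -0.059], [0.442, 0.891, -0.102], [0.008, -0.118, -0.993]]
force: [0.3, -5.7, 0.3]
opening: 0.003
grasp_force: 2.5
```

```bash
python3 -c "
from go import *
where()"
```

```text
TCP in table mm [ -3.79 -41.99  36.38] F table [-1.55 -5.48 -0.67]
```

Converted, 0.0008 m / 0.8 = 0.001, 0.0004 m / 0.8 = 0.0005.

play_rows(motion=[[[0.0005, 0.0005, 0, 0, 0, 0], [0.001, 0.001, 0, 0, 0, 0], [0.001, 0.001, 0, 0, 0, 0], [0.001, 0.001, 0, 0, 0, 0]]])

```text
time_s: 20.03
position: [0.6363, -0.3017, 0.0972]
tcp_rot: [[-0.897, 0.438, -0.058], [0.442, 0.891, -0.103], [0.007, -0.118, -0.993]]
force: [0.5, -5.9, -0.1]
opening: 0.009
grasp_force: 3.2
```

```bash
python3 -c "
from go import *
where()"
```

```text
TCP in table mm [ -3.77 -41.78  36.63] F table [-1.34 -5.63 -1.02]
```

Converted, -0.0105 m / 0.8 = -0.0131, -0.007 m / 0.8 = -0.0088.

play_rows(motion=[[[-0.0013, -0.0013, 0, 0, 0, 0], [-0.0038, -0.0038, 0, 0, 0, 0], [-0.0088, -0.0088, 0, 0, 0, 0], [-0.0131, -0.0131, 0, 0, 0, 0], [-0.0131, -0.0131, 0, 0, 0, 0], [-0.0131, -0.0131, 0, 0, 0, 0]]])

```text
time_s: 20.53
position: [0.6404, -0.3136, 0.0973]
tcp_rot: [[-0.896, 0.439, -0.061], [0.443, 0.891, -0.099], [0.011, -0.116, -0.993]]
force: [-0.5, 0.2, -0.3]
opening: 0.003
grasp_force: 0.0
```

```bash
python3 -c "
from go import *
push(-56,-57,36);push(-56,-4.5,36)"
```

```text
t 20.53 p [ 0.6404 -0.3136  0.0973] F [-0.47  0.17 -0.31] open 0.003 gf 0.0
shift [ 0.035  -0.0388 -0.0038] turn [ 0.05  0.01 -0.07]
TCP in table mm [ -3.68 -54.25  35.16] F table [-0.35  0.36 -0.32]
table x,y,z in tool axes [[-0.706, 0.706, 0.053], [0.708, 0.704, 0.053], [-0.0, 0.075, -0.997]]
t 20.53 p [ 0.6404 -0.3136  0.0973] F [-0.47  0.17 -0.31] open 0.003 gf 0.0
shift [ 0.0722 -0.0018 -0.001 ] turn [ 0.05  0.01 -0.07]
TCP in table mm [ -3.68 -54.25  35.16] F table [-0.35  0.36 -0.32]
table x,y,z in tool axes [[-0.706, 0.706, 0.053], [0.708, 0.704, 0.053], [-0.0, 0.075, -0.997]]
```

Converted, 0.0722 m / 0.8 = 0.0903, 0.05 m / 0.8 = 0.0625.

play_rows(motion=[[[0.01, -0.0113, -0.0013, 0, 0, 0], [0.025, -0.0275, -0.0025, 0, 0, 0], [0.04, -0.0438, -0.0044, 0, 0, 0], [0.0475, -0.045, -0.0044, 0, 0, 0], [0.0625, -0.03, -0.0031, 0, 0, 0], [0.0788, -0.0138, -0.0019, 0, 0, 0], [0.0903, -0.0023, -0.0013, 0, 0, 0], [0.0903, -0.0023, -0.0013, 0, 0, 0]]])

```text
time_s: 21.2
position: [0.573, -0.28, 0.0989]
tcp_rot: [[-0.897, 0.437, -0.064], [0.441, 0.892, -0.097], [0.015, -0.115, -0.993]]
force: [-0.1, 0.7, 0.0]
opening: 0.004
grasp_force: 0.0
```

```bash
python3 -c "
from go import *
[imaging.capture('side') for _ in range(6)]
push(-47,-4.5,36)"
```

```text
t 21.5 p [ 0.5756 -0.2844  0.0998] F [-0.12  0.02  0.27] open 0.005 gf 0.0
shift [-0.0052  0.0072  0.0009] turn [-0.02  0.14 -0.08]
TCP in table mm [-55.75  -5.95  36.34] F table [-0.14  0.02  0.26]
table x,y,z in tool axes [[-0.706, 0.706, 0.054], [0.708, 0.704, 0.05], [-0.002, 0.074, -0.997]]
```

Approach to −48, then push in small steps.

Converted, 0.0065 m / 0.8 = 0.0081, -0.004 m / 0.8 = -0.005.

play_rows(motion=[[[-0.0006, 0.0019, 0.0004, 0, 0, 0], [-0.0019, 0.0041, 0.0006, 0, 0, 0], [-0.0035, 0.006, 0.0008, 0, 0, 0], [-0.005, 0.0075, 0.0008, 0, 0, 0], [-0.0056, 0.0081, 0.0008, 0, 0, 0], [-0.0056, 0.0081, 0.0008, 0, 0, 0], [-0.0056, 0.0081, 0.0008, 0, 0, 0]]])

```text
time_s: 22.08
position: [0.5818, -0.2797, 0.0981]
tcp_rot: [[-0.897, 0.438, -0.061], [0.442, 0.891, -0.1], [0.01, -0.116, -0.993]]
force: [-0.4, -0.1, 0.1]
opening: 0.007
grasp_force: 0.0
```

Converted, -0.0007 m / 0.8 = -0.0009, -0.0004 m / 0.8 = -0.0005.

play_rows(motion=[[[-0.0005, 0.0005, 0, 0, 0, 0], [-0.0009, 0.0009, 0, 0, 0, 0], [-0.0009, 0.0009, 0, 0, 0, 0]]])

```text
time_s: 22.33
position: [0.5828, -0.2794, 0.0981]
tcp_rot: [[-0.897, 0.439, -0.06], [0.443, 0.891, -0.1], [0.01, -0.116, -0.993]]
force: [-1.1, 0.5, 0.1]
opening: 0.006
grasp_force: 0.0
```

Converted, -0.0007 m / 0.8 = -0.0009, -0.0004 m / 0.8 = -0.0005.

play_rows(motion=[[[-0.0005, 0.0005, 0, 0, 0, 0], [-0.0009, 0.0009, 0, 0, 0, 0], [-0.0009, 0.0009, 0, 0, 0, 0]]])

```text
time_s: 22.58
position: [0.5835, -0.2791, 0.098]
tcp_rot: [[-0.897, 0.438, -0.061], [0.443, 0.891, -0.1], [0.01, -0.117, -0.993]]
force: [0.2, 0.5, -1.1]
opening: 0.006
grasp_force: 0.2
```

Converted, -0.0007 m / 0.8 = -0.0009, -0.0004 m / 0.8 = -0.0005.

play_rows(motion=[[[-0.0005, 0.0005, 0, 0, 0, 0], [-0.0009, 0.0009, 0, 0, 0, 0], [-0.0009, 0.0009, 0, 0, 0, 0]]])

```text
time_s: 22.83
position: [0.5839, -0.279, 0.0979]
tcp_rot: [[-0.897, 0.438, -0.062], [0.443, 0.891, -0.1], [0.011, -0.117, -0.993]]
force: [-2.2, -0.5, 0.6]
opening: 0.005
grasp_force: 1.4
```

```bash
python3 -c "
from go import *
where()"
```

```text
TCP in table mm [-45.99  -3.32  36.16] F table [-2.29  0.14  0.27]
```

Converted, -0.0007 m / 0.8 = -0.0009, -0.0004 m / 0.8 = -0.0005.

play_rows(motion=[[[-0.0005, 0.0005, 0, 0, 0, 0], [-0.0009, 0.0009, 0, 0, 0, 0], [-0.0009, 0.0009, 0, 0, 0, 0]]])

```text
time_s: 23.08
position: [0.5842, -0.2788, 0.0978]
tcp_rot: [[-0.897, 0.438, -0.063], [0.442, 0.891, -0.1], [0.013, -0.118, -0.993]]
force: [-4.9, -2.3, 1.7]
opening: 0.012
grasp_force: 2.8
```

Converted, -0.0007 m / 0.8 = -0.0009, -0.0004 m / 0.8 = -0.0005.

play_rows(motion=[[[-0.0005, 0.0005, 0, 0, 0, 0], [-0.0009, 0.0009, 0, 0, 0, 0], [-0.0009, 0.0009, 0, 0, 0, 0]]])

```text
time_s: 23.33
position: [0.5845, -0.2787, 0.0977]
tcp_rot: [[-0.897, 0.438, -0.065], [0.442, 0.891, -0.1], [0.014, -0.119, -0.993]]
force: [-6.1, -2.5, 3.8]
opening: 0.004
grasp_force: 3.7
```

Converted, -0.0005 m / 0.8 = -0.0006, -0.0003 m / 0.8 = -0.0004.

play_rows(motion=[[[-0.0004, 0.0004, 0, 0, 0, 0], [-0.0006, 0.0006, 0, 0, 0, 0], [-0.0006, 0.0006, 0, 0, 0, 0]]])

```text
time_s: 23.58
position: [0.5846, -0.2787, 0.0977]
tcp_rot: [[-0.897, 0.438, -0.066], [0.442, 0.891, -0.1], [0.015, -0.119, -0.993]]
force: [-7.5, -3.6, 3.1]
opening: 0.007
grasp_force: 4.4
```

```bash
python3 -c "
from go import *
where()"
```

```text
TCP in table mm [-45.27  -3.3   36.06] F table [-8.61 -1.25  1.74]
```

Converted, -0.01 m / 0.8 = -0.0125, -0.007 m / 0.8 = -0.0088.

play_rows(motion=[[[0.0013, -0.0013, 0, 0, 0, 0], [0.0038, -0.0038, 0, 0, 0, 0], [0.0088, -0.0088, -0.0006, 0, 0, 0], [0.0125, -0.0125, -0.0006, 0, 0, 0], [0.0125, -0.0125, -0.0006, 0, 0, 0], [0.0125, -0.0125, -0.0006, 0, 0, 0]]])

```text
time_s: 24.08
position: [0.574, -0.2823, 0.0995]
tcp_rot: [[-0.896, 0.439, -0.06], [0.443, 0.891, -0.1], [0.009, -0.116, -0.993]]
force: [-0.7, -0.2, -0.2]
opening: 0.003
grasp_force: 0.0
```

```bash
python3 -c "
from go import *
push(-57,-53,36);push(-4,-53,36)"
```

```text
t 24.08 p [ 0.574  -0.2823  0.0995] F [-0.74 -0.19 -0.23] open 0.003 gf 0.0
shift [-0.0348 -0.0352 -0.0023] turn [ 0.03  0.1  -0.08]
TCP in table mm [-56.62  -3.43  36.29] F table [-0.72  0.1  -0.33]
table x,y,z in tool axes [[-0.706, 0.706, 0.054], [0.708, 0.704, 0.051], [-0.002, 0.074, -0.997]]
t 24.08 p [ 0.574  -0.2823  0.0995] F [-0.74 -0.19 -0.23] open 0.003 gf 0.0
shift [-0.0723  0.0022  0.0006] turn [ 0.03  0.1  -0.08]
TCP in table mm [-56.62  -3.43  36.29] F table [-0.72  0.1  -0.33]
table x,y,z in tool axes [[-0.706, 0.706, 0.054], [0.708, 0.704, 0.051], [-0.002, 0.074, -0.997]]
```

Converted, -0.0725 m / 0.8 = -0.0906, -0.0023 m / 0.8 = -0.0029.

play_rows(motion=[[[-0.0125, -0.0125, -0.0008, 0, 0, 0], [-0.0288, -0.0288, -0.0019, 0, 0, 0], [-0.0438, -0.0438, -0.0029, 0, 0, 0], [-0.0488, -0.0388, -0.0025, 0, 0, 0], [-0.0625, -0.025, -0.0013, 0, 0, 0], [-0.0775, -0.01, 0, 0, 0, 0], [-0.0906, 0.0025, 0.0008, 0, 0, 0], [-0.0906, 0.0025, 0.0008, 0, 0, 0]]])

```text
time_s: 24.75
position: [0.6423, -0.3108, 0.0972]
tcp_rot: [[-0.898, 0.437, -0.058], [0.441, 0.892, -0.1], [0.008, -0.115, -0.993]]
force: [0.2, -0.5, -0.6]
opening: 0.005
grasp_force: 0.0
```

```bash
python3 -c "
from go import *
[imaging.capture('side') for _ in range(6)]
push(-4,-44.5,36)"
```

```text
t 25.05 p [ 0.6388 -0.3128  0.0979] F [-0.    0.06 -0.61] open 0.008 gf 0.0
shift [0.0054 0.0067 0.0002] turn [-0.    0.01 -0.08]
TCP in table mm [ -4.99 -53.05  35.74] F table [ 0.1   0.13 -0.59]
table x,y,z in tool axes [[-0.706, 0.706, 0.052], [0.708, 0.704, 0.052], [-0.0, 0.074, -0.997]]
```

Converted, 0.0067 m / 0.8 = 0.0084, 0.0054 m / 0.8 = 0.0068.

play_rows(motion=[[[0.0013, 0.0025, 0, 0, 0, 0], [0.0031, 0.0048, 0.0001, 0, 0, 0], [0.005, 0.0066, 0.0003, 0, 0, 0], [0.0063, 0.0079, 0.0003, 0, 0, 0], [0.0068, 0.0084, 0.0003, 0, 0, 0], [0.0068, 0.0084, 0.0003, 0, 0, 0], [0.0068, 0.0084, 0.0003, 0, 0, 0]]])

```text
time_s: 25.63
position: [0.6378, -0.3044, 0.097]
tcp_rot: [[-0.897, 0.439, -0.06], [0.443, 0.891, -0.1], [0.01, -0.116, -0.993]]
force: [-0.2, 0.5, 0.0]
opening: 0.008
grasp_force: 0.0
```

play_rows(motion=[[[0.0005, 0.0005, 0, 0, 0, 0], [0.0009, 0.0009, 0, 0, 0, 0], [0.0009, 0.0009, 0, 0, 0, 0]]])

```text
time_s: 25.88
position: [0.6374, -0.3034, 0.0968]
tcp_rot: [[-0.897, 0.439, -0.061], [0.443, 0.891, -0.1], [0.01, -0.116, -0.993]]
force: [-0.9, 0.3, -0.4]
opening: 0.004
grasp_force: 0.0
```

Converted, 0.0007 m / 0.8 = 0.0009, 0.0004 m / 0.8 = 0.0005.

play_rows(motion=[[[0.0005, 0.0005, 0, 0, 0, 0], [0.0009, 0.0009, 0, 0, 0, 0], [0.0009, 0.0009, 0, 0, 0, 0]]])

```text
time_s: 26.13
position: [0.6371, -0.3026, 0.0968]
tcp_rot: [[-0.897, 0.438, -0.06], [0.442, 0.891, -0.1], [0.01, -0.117, -0.993]]
force: [0.9, 0.7, 0.4]
opening: 0.007
grasp_force: 0.2
```

Converted, 0.0007 m / 0.8 = 0.0009, 0.0004 m / 0.8 = 0.0005.

play_rows(motion=[[[0.0005, 0.0005, 0, 0, 0, 0], [0.0009, 0.0009, 0, 0, 0, 0], [0.0009, 0.0009, 0, 0, 0, 0]]])

```text
time_s: 26.38
position: [0.637, -0.3022, 0.0969]
tcp_rot: [[-0.897, 0.438, -0.06], [0.442, 0.891, -0.101], [0.009, -0.117, -0.993]]
force: [-0.1, -2.8, -0.2]
opening: 0.008
grasp_force: 1.0
```

```bash
python3 -c "
from go import *
where()"
```

```text
TCP in table mm [ -3.22 -42.41  36.33] F table [-0.93 -2.53 -0.7 ]
```

Converted, 0.001 m / 0.8 = 0.0013, 0.0008 m / 0.8 = 0.001.

play_rows(motion=[[[0.0005, 0.0005, 0, 0, 0, 0], [0.001, 0.001, 0, 0, 0, 0], [0.0013, 0.0013, 0, 0, 0, 0], [0.0013, 0.0013, 0, 0, 0, 0]]])

```text
time_s: 26.72
position: [0.6369, -0.3017, 0.0972]
tcp_rot: [[-0.897, 0.438, -0.059], [0.442, 0.891, -0.103], [0.007, -0.118, -0.993]]
force: [0.9, -4.7, 0.8]
opening: 0.003
grasp_force: 2.5
```

```bash
python3 -c "
from go import *
where()"
```

```text
TCP in table mm [ -3.17 -41.91  36.68] F table [-0.67 -4.78  0.07]
```

Converted, 0.0006 m / 0.8 = 0.0008, 0.0004 m / 0.8 = 0.0005.

play_rows(motion=[[[0.0005, 0.0005, 0, 0, 0, 0], [0.0008, 0.0008, 0, 0, 0, 0], [0.0008, 0.0008, 0, 0, 0, 0]]])

```text
time_s: 26.97
position: [0.6369, -0.3015, 0.0973]
tcp_rot: [[-0.897, 0.438, -0.058], [0.442, 0.891, -0.104], [0.006, -0.119, -0.993]]
force: [1.1, -5.5, 0.3]
opening: 0.006
grasp_force: 3.0
```

```bash
python3 -c "
from go import *
where()"
```

```text
TCP in table mm [ -3.15 -41.73  36.86] F table [-0.71 -5.54 -0.53]
```

Converted, -0.0105 m / 0.8 = -0.0131, -0.007 m / 0.8 = -0.0088.

play_rows(motion=[[[-0.0013, -0.0013, 0, 0, 0, 0], [-0.0038, -0.0038, 0, 0, 0, 0], [-0.0088, -0.0088, 0, 0, 0, 0], [-0.0131, -0.0131, -0.0006, 0, 0, 0], [-0.0131, -0.0131, -0.0006, 0, 0, 0], [-0.0131, -0.0131, -0.0006, 0, 0, 0]]])

```text
time_s: 27.47
position: [0.6408, -0.3133, 0.0979]
tcp_rot: [[-0.896, 0.439, -0.061], [0.443, 0.891, -0.099], [0.011, -0.116, -0.993]]
force: [-0.1, 1.1, 0.4]
opening: 0.005
grasp_force: 0.0
```

```bash
python3 -c "
from go import *
push(-57,-54,36);push(-57,-4.5,36)"
```

```text
t 27.47 p [ 0.6408 -0.3133  0.0979] F [-0.08  1.06  0.35] open 0.005 gf 0.0
shift [ 0.038  -0.0379 -0.003 ] turn [ 0.03  0.01 -0.07]
TCP in table mm [ -3.25 -54.12  35.86] F table [0.21 0.98 0.51]
table x,y,z in tool axes [[-0.706, 0.706, 0.053], [0.708, 0.704, 0.053], [-0.0, 0.075, -0.997]]
t 27.47 p [ 0.6408 -0.3133  0.0979] F [-0.08  1.06  0.35] open 0.005 gf 0.0
shift [ 0.0731 -0.003  -0.0004] turn [ 0.03  0.01 -0.07]
TCP in table mm [ -3.25 -54.12  35.86] F table [0.21 0.98 0.51]
table x,y,z in tool axes [[-0.706, 0.706, 0.053], [0.708, 0.704, 0.053], [-0.0, 0.075, -0.997]]
```

play_rows(motion=[[[0.0113, -0.0113, -0.0008, 0, 0, 0], [0.0275, -0.0275, -0.0023, 0, 0, 0], [0.0438, -0.0438, -0.0038, 0, 0, 0], [0.0513, -0.0438, -0.0035, 0, 0, 0], [0.0663, -0.03, -0.0025, 0, 0, 0], [0.0813, -0.015, -0.0013, 0, 0, 0], [0.0913, -0.005, -0.0006, 0, 0, 0], [0.0913, -0.005, -0.0006, 0, 0, 0]]])

```text
time_s: 28.13
position: [0.5725, -0.2813, 0.0991]
tcp_rot: [[-0.897, 0.437, -0.063], [0.441, 0.892, -0.097], [0.014, -0.115, -0.993]]
force: [0.3, -0.2, -0.5]
opening: 0.008
grasp_force: 0.0
```

```bash
python3 -c "
from go import *
[imaging.capture('side') for _ in range(6)]
push(-48.5,-4.5,36)"
```

```text
t 28.43 p [ 0.5744 -0.2855  0.1   ] F [ 0.56  0.64 -0.18] open 0.007 gf 0.0
shift [-0.0047  0.0076  0.0009] turn [-0.01  0.14 -0.08]
TCP in table mm [-57.27  -6.58  36.31] F table [ 0.75  0.44 -0.02]
table x,y,z in tool axes [[-0.706, 0.706, 0.054], [0.708, 0.704, 0.05], [-0.002, 0.074, -0.997]]
```

Converted, 0.0074 m / 0.8 = 0.0093, 0.007 m / 0.8 = 0.0088.

play_rows(motion=[[[-0.0006, 0.0019, 0.0004, 0, 0, 0], [-0.0019, 0.0044, 0.0008, 0, 0, 0], [-0.0038, 0.0069, 0.001, 0, 0, 0], [-0.0053, 0.0088, 0.001, 0, 0, 0], [-0.0059, 0.0093, 0.001, 0, 0, 0], [-0.0059, 0.0093, 0.001, 0, 0, 0], [-0.0059, 0.0093, 0.001, 0, 0, 0]]])

```text
time_s: 29.02
position: [0.5812, -0.2801, 0.0981]
tcp_rot: [[-0.897, 0.438, -0.061], [0.442, 0.891, -0.1], [0.01, -0.116, -0.993]]
force: [0.9, -0.8, 0.3]
opening: 0.002
grasp_force: 0.0
```

Converted, -0.0011 m / 0.8 = -0.0014, -0.0008 m / 0.8 = -0.001.

play_rows(motion=[[[-0.0005, 0.0005, 0, 0, 0, 0], [-0.001, 0.001, 0, 0, 0, 0], [-0.0014, 0.0014, 0, 0, 0, 0], [-0.0014, 0.0014, 0, 0, 0, 0]]])

```text
time_s: 29.35
position: [0.5827, -0.2797, 0.098]
tcp_rot: [[-0.897, 0.439, -0.06], [0.443, 0.891, -0.1], [0.01, -0.116, -0.993]]
force: [-0.8, 1.0, 0.0]
opening: 0.004
grasp_force: 0.0
```

Converted, -0.0007 m / 0.8 = -0.0009, -0.0004 m / 0.8 = -0.0005.

play_rows(motion=[[[-0.0005, 0.0005, 0, 0, 0, 0], [-0.0009, 0.0009, 0, 0, 0, 0], [-0.0009, 0.0009, 0, 0, 0, 0]]])

```text
time_s: 29.6
position: [0.5835, -0.2793, 0.0979]
tcp_rot: [[-0.897, 0.439, -0.061], [0.443, 0.891, -0.1], [0.01, -0.116, -0.993]]
force: [-0.4, -0.4, 0.0]
opening: 0.004
grasp_force: 0.1
```

Converted, -0.0007 m / 0.8 = -0.0009, -0.0004 m / 0.8 = -0.0005.

play_rows(motion=[[[-0.0005, 0.0005, 0, 0, 0, 0], [-0.0009, 0.0009, 0, 0, 0, 0], [-0.0009, 0.0009, 0, 0, 0, 0]]])

```text
time_s: 29.85
position: [0.5839, -0.2792, 0.0978]
tcp_rot: [[-0.897, 0.438, -0.062], [0.443, 0.891, -0.1], [0.011, -0.117, -0.993]]
force: [-2.0, -0.0, 0.6]
opening: 0.003
grasp_force: 1.1
```

```bash
python3 -c "
from go import *
where()"
```

```text
TCP in table mm [-46.06  -3.5   36.05] F table [-2.    0.54  0.41]
```

Converted, -0.0016 m / 0.8 = -0.002, -0.0012 m / 0.8 = -0.0015.

play_rows(motion=[[[-0.0005, 0.0005, 0, 0, 0, 0], [-0.001, 0.001, 0, 0, 0, 0], [-0.0015, 0.0015, 0, 0, 0, 0], [-0.002, 0.002, 0, 0, 0, 0], [-0.002, 0.002, 0, 0, 0, 0]]])

```text
time_s: 30.27
position: [0.5845, -0.279, 0.0976]
tcp_rot: [[-0.897, 0.438, -0.065], [0.442, 0.891, -0.1], [0.014, -0.119, -0.993]]
force: [-6.2, -2.9, 2.9]
opening: 0.002
grasp_force: 3.7
```

```bash
python3 -c "
from go import *
where()"
```

```text
TCP in table mm [-45.41  -3.5   35.96] F table [-7.14 -1.09  1.81]
```

Converted, -0.09 m / 0.8 = -0.1125, -0.06 m / 0.8 = -0.075.

play_rows(motion=[[[0.0013, -0.0013, 0, 0, 0, 0], [0.0038, -0.0038, 0, 0, 0, 0], [0.0113, -0.0113, 0, 0, 0, 0], [0.0138, -0.0138, -0.0013, 0, 0, 0], [0.0138, -0.0138, -0.0038, 0, 0, 0], [0.0138, -0.0138, -0.0375, 0, 0, 0], [0.0138, -0.0138, -0.075, 0, 0, 0], [0.0138, -0.0138, -0.1125, 0, 0, 0]]])

```text
time_s: 30.93
position: [0.5773, -0.2739, 0.1889]
tcp_rot: [[-0.897, 0.439, -0.061], [0.443, 0.891, -0.099], [0.011, -0.116, -0.993]]
force: [-0.3, -0.9, -0.7]
opening: 0.005
grasp_force: 0.0
```

Converted, 0.1 m / 0.8 = 0.125, 0.08 m / 0.8 = 0.1.

play_rows(motion=[[[0.0125, -0.0125, -0.0375, 0, 0, 0], [0.0375, -0.0375, -0.0625, 0, 0, 0], [0.0625, -0.0375, -0.075, 0, 0, 0], [0.1, -0.05, -0.0875, 0, 0, 0], [0.125, -0.05, -0.0875, 0, 0, 0], [0.125, -0.05, -0.0875, 0, 0, 0]]])

```text
time_s: 31.43
position: [0.4711, -0.2565, 0.2646]
tcp_rot: [[-0.896, 0.439, -0.062], [0.443, 0.891, -0.098], [0.012, -0.116, -0.993]]
force: [0.0, 0.5, 0.4]
opening: 0.004
grasp_force: 0.0
```

```bash
python3 -c "
from pic import *
where()
show('fin',1,1,12)"
```

```text
TCP in table mm [-168.71   33.82  193.04] F table [0.13 0.45 0.44]
```

View pics/fin.png

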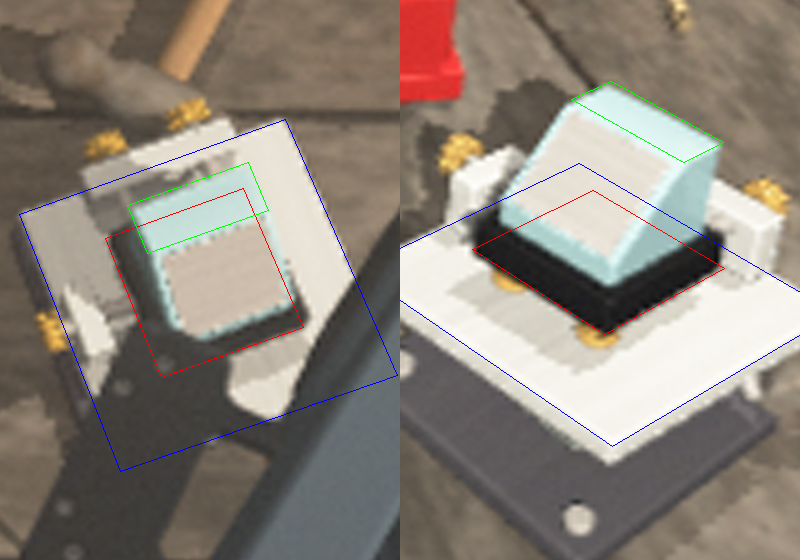

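The prism is on all three balls against the stops. Repeat rear and side pushes showed no more travel, only springing in the arm.

```bash
python3 -c "
from rig import bot
print(bot.hand_in())"
```

```text
the job is handed in; nothing more can be done
None
```

The prism is handed in, seated on the three balls and eased against both rear stops and the side stop with pushes up to about 9 N. Repeat pushes found no further travel, and the arm is clear; the hand-in returned no verdict.

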